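# Free a gummed filter-cube carriage and load its filter cubes

### The arm

A 6-joint arm with a two-finger parallel gripper is mounted at the origin on the work surface. World frame = base frame: x ahead of the robot, y to its left, z up, the work surface at z = 0. Lengths are in m, angles in rad, forces in N, time in s.
With the tool pointing down it reaches from about 0.35 to 0.775 m from the base axis. Payload 7.3 kg.
Tool frame: the origin (TCP) lies at the very end of the fingers, on their centre line; the grasp point (between the pads) lies 19 mm behind it; z points along the fingers, y is the line along which they close (so a half turn about z gives the same grasp; the last joint's range is limited). The gripper opens to 92 mm and grips with 3 to 60 N. Pads are 19 mm wide; open, the fingers measure 130 mm over their backs; the gripper's body (75 mm by 190 mm) begins 47 mm behind the grasp point.
Start: joints at [-1.476, 0.342, 1.524, -0, 1.275, -0.146], TCP at [0.125, -0.51, 0.227] pointing down, gripper open.
Joint ranges: [-2.53, 2.53], [-0.77, 2.02], [0.04, 2.7], [-1, 4.14], [0.28, 2.66], [-3.11, 3.11]. Speed limits (rad/s): [2.57, 2.57, 3.14, 3.14, 3.14, 3.14].

### API

Orientations are given as [roll, pitch, yaw] about the fixed x, y, z axes, in that order (R = Rz(yaw) Ry(pitch) Rx(roll)).
In Python, from cell import * gives the robot as it stands.
- The arm moves only by the tool step_arm, never from a script. Its argument "commands" is a list of rows, each a list of 7 numbers: the opening, from 0 (shut) to 1 (fully open), then the shift along the world's x, y, z in cm, then the turn, a rotation vector about the world's x, y, z in rad. A call has 1 to 5 rows; each row is the pose to reach, as a shift and turn from the pose commanded when the call began; what a row does not reach only later rows make up. A row lasts 1/12 s, in which the tool goes at most 41.7 mm and 7.16 degrees, less where a joint would pass 70% of its speed; a pose out of reach is approached as far as the arm can. A call with a gripper value outside its range is refused whole. The fingers move at their own pace and stop on an object; "grip_force" is the grip in N (left out, the last holds). Time passes only in rows, so rows that repeat a pose let the fingers close. It gives the time, the measured TCP pose, the force, the opening and the grip force at its end, in the units of the state.
- observe(): the state, without advancing time (a new reading comes with each control period).
- read_camera(name): name is "scene" or "top" or "wrist"; returns the picture (420x560x3 uint8, red, green, blue); there is no depth.
- camera_model(name): a dict with "vfov" (degrees; the focal length in pixels is half the picture's height over the tangent of half this angle, whatever the lens; pixels are square), "cx", "cy" (the principal point, pixels), "world_to_cam" (4x4, takes a point from world to camera coordinates). Camera axes: x right, y up, looking along -z (the intrinsics and any distortion apply to the point x, -y, -z); pixel columns grow to the right and rows downward; lengths in m; the calibration is good to about 2 mm. A picture is of the moment at which its call begins: read the wrist's pose just before it. camera_model takes no time and is no camera call; for the wrist camera it gives the pose at the moment of the call.
- hand_in(): hands the job in; it is judged then, once.
The state is a dict: "time": time; "qpos": joint angles; "qvel": joint speeds; "joint_efforts": joint torques, N m; "tool_pos": TCP position; "tool_rot": TCP orientation; "contact_force": force on the tool from outside, world axes, zero at the start; "torque": the same for the moment, N m; "opening": finger opening in m; "grip_force": force on a finger pad.
Only numpy, scipy, OpenCV 4.12 (cv2) and the standard library are available. Lean on these libraries where they do the work, as an engineer would, in place of code of your own. Each camera call takes 0.05 s, during which the arm holds its last target. There are 200 camera calls.

### The job

The filter-cube carriage of this fluorescence illuminator is gummed fast under the hood. With the mallet, and light taps on the back of its two ears in turn, left and right, walk it forward until it rests squarely against the front stop; do not pull or push it there with the gripper. Then stand the mallet upright on its cork pad again, plug every filter cube on the blue cloth fully home into the carriage, each in a socket of its own, leave the carriage at the stop, and do not disturb the other things on the bench.

Things in the scene. Friction and masses are not known exactly. Their poses are not given: they have to be found in the camera images.
- illuminator: Fixed fluorescence illuminator. Origin on the bench under its guide; x to its rear (away from the robot), y left, z up. In mm: bed top z 10; front stop face x -53; side guide walls y +-80 to 84, up to z 21; white hood x 35..70, |y| < 62, z 38..52; head x 70..155, |y| < 63, up to z 98; lamp house x to 263, |y| < 47. Beside hood and head (|y| > 86) the bench is clear.
- stop (a point): Fixed point of the illuminator: where the carriage's top centre (point carriage_top) is when the carriage stands squarely against the front stop: x -25, z 34 mm in the illuminator's frame. Axes as the illuminator's.
- carriage_top (a point): Centre of the top face (z = 34 mm) of the loose dark metal carriage: plate 56 (x) x 144 (y) x 24 mm, axes as the illuminator's when square, 0.6 kg. Starts about x 34 mm in the illuminator's frame, gummed and clamped by two brass spring gibs for its first 30 mm; must go about 59 mm to -x. Has 3.6 mm side play in its guide, so it cocks by up to about 0.07 rad.
- ear_left (a point): Middle of the rear (+x) face of the carriage's left ear, struck towards -x. Ear: bar 14 mm thick in x, 72 to 122 mm out from the centre line, z 25 to 41 mm; this point is 103 mm out. Pushed here (about 8 to 16 N) the left side swings 10 to 25 mm forward about the right side, then the cocked carriage jams, however hard it is hit, until the right ear is struck.
- ear_right (a point): The same for the right ear. Each change of side carries the carriage's centre about 8 mm forward. If cocked hard it may need up to about 25 N on the other ear to swing back. Past 30 mm it slides more easily but still cocks.
- socket0 (a point): Centre of the mouth of the carriage's first (leftmost) socket in its top face, 54 mm left of the centre; axes as the carriage's. Rectangular hole 36 (x) x 24 (y) mm, 14 mm deep, 2 mm chamfer. Half under the hood at the start; free to load at the front stop (60 mm from the hood).
- socket1 (a point): Centre of the mouth of the carriage's second socket in its top face, 18 mm left of the centre; axes as the carriage's. Rectangular hole 36 (x) x 24 (y) mm, 14 mm deep, 2 mm chamfer. Half under the hood at the start; free to load at the front stop (60 mm from the hood).
- socket2 (a point): Centre of the mouth of the carriage's third socket in its top face, 18 mm right of the centre; axes as the carriage's. Rectangular hole 36 (x) x 24 (y) mm, 14 mm deep, 2 mm chamfer. Half under the hood at the start; free to load at the front stop (60 mm from the hood).
- socket3 (a point): Centre of the mouth of the carriage's fourth (rightmost) socket in its top face, 54 mm right of the centre; axes as the carriage's. Rectangular hole 36 (x) x 24 (y) mm, 14 mm deep, 2 mm chamfer. Half under the hood at the start; free to load at the front stop (60 mm from the hood).
- cube0_mid (a point): Centre of a loose filter cube, 24 mm above its underside: black body 40 (x) x 28 (y) x 36 mm, strip along x on top, over a plug foot 34 (x) x 22 (y) x 12 mm with 1.5 mm lead-in; 0.13 kg. Stands on its foot on the cloth. Fits any socket either way round, x along the carriage's x. Home: this point 12 mm above the mouth. Grip its x faces 8 mm or more above this point, so that the tips clear the carriage.
- cube1_mid (a point): Centre of a loose filter cube, 24 mm above its underside: black body 40 (x) x 28 (y) x 36 mm, strip along x on top, over a plug foot 34 (x) x 22 (y) x 12 mm with 1.5 mm lead-in; 0.13 kg. Stands on its foot on the cloth. Fits any socket either way round, x along the carriage's x. Home: this point 12 mm above the mouth. Grip its x faces 8 mm or more above this point, so that the tips clear the carriage.
- cube2_mid (a point): Centre of a loose filter cube, 24 mm above its underside: black body 40 (x) x 28 (y) x 36 mm, strip along x on top, over a plug foot 34 (x) x 22 (y) x 12 mm with 1.5 mm lead-in; 0.13 kg. Stands on its foot on the cloth. Fits any socket either way round, x along the carriage's x. Home: this point 12 mm above the mouth. Grip its x faces 8 mm or more above this point, so that the tips clear the carriage.
- cube3_mid (a point): Centre of a loose filter cube, 24 mm above its underside: black body 40 (x) x 28 (y) x 36 mm, strip along x on top, over a plug foot 34 (x) x 22 (y) x 12 mm with 1.5 mm lead-in; 0.13 kg. Stands on its foot on the cloth. Fits any socket either way round, x along the carriage's x. Home: this point 12 mm above the mouth. Grip its x faces 8 mm or more above this point, so that the tips clear the carriage.
- cloth: Blue lint-free cloth, fixed, 260 x 220 x 2 mm; origin under its centre.
- pad: Square cork pad for the mallet, fixed, 110 x 110 x 3 mm; origin under its centre.
- mallet_grip (a point): Point on the axis of the mallet's handle, 90 mm above the underside of its head. Small nylon mallet that stands upright on its head: white block head 60 (x, between the two striking faces) x 28 (y) x 34 mm high, square wooden handle 18 x 18 mm standing up from its middle to 130 mm above the underside. 0.24 kg. z points up the handle. At the start it stands on the cork pad.
- oil: Bystander, to be left alone: small amber dropper bottle, 32 mm across, 75 mm tall; origin at its underside.
- objective: Bystander, to be left alone: steel microscope objective standing on its thread, 30 mm across, 50 mm tall; origin at its underside.
- objcase: Bystander, to be left alone: round clear objective case, 38 mm across, 56 mm tall; origin at its underside.
- driver: Bystander, to be left alone: screwdriver, 170 mm long, lying flat; origin at its underside.
- dish: Bystander, to be left alone: glass dish, 90 mm across, 16 mm high; origin at its underside.
- tissue: Bystander, to be left alone: pack of lens tissue, 100 x 75 x 22 mm; origin at its underside.
- blower: Bystander, to be left alone: black rubber dust blower, 54 mm across, 95 mm tall; origin at its underside.
Things that resemble listed ones, but are neither listed nor needed, are in the scene too. Of the things that look like the pad, take the one that is farthest to the robot's left at the start.

How it is judged:
On the way, in this order (a step that is already met when the one before it is completed fails the run):
1. the carriage has been tapped loose: it is at least 30 mm forward, clear of the gummed gibs (x of carriage_top in the frame of illuminator below 0.003 m), for 0.1 s.
2. the carriage rests squarely against the front stop (within 5 mm and 0.06 rad) (x of carriage_top in the frame of illuminator below -0.02 m and angle between the x axis of carriage_top and the x axis of illuminator, either way round below 0.06 rad), for 0.2 s.
At the end, for the whole second after the job is handed in: Carriage at the front stop (within 7 mm, square within 0.08 rad); every cube present plugged home in its own socket (within 4 mm of its axis, body within 3.5 mm of the top, upright within 0.08 rad); mallet upright on the cork pad, within 45 mm of its centre; all at rest (x of carriage_top in the frame of illuminator below -0.018 m and angle between the x axis of carriage_top and the x axis of illuminator, either way round below 0.08 rad and ((horizontal distance between cube0_mid and socket0 below 0.004 m and z of cube0_mid in the frame of socket0 below 0.0155 m and angle between the z axis of cube0_mid and the z axis of socket0, either way round below 0.08 rad) or (horizontal distance between cube0_mid and socket1 below 0.004 m and z of cube0_mid in the frame of socket1 below 0.0155 m and angle between the z axis of cube0_mid and the z axis of socket1, either way round below 0.08 rad) or (horizontal distance between cube0_mid and socket2 below 0.004 m and z of cube0_mid in the frame of socket2 below 0.0155 m and angle between the z axis of cube0_mid and the z axis of socket2, either way round below 0.08 rad) or (horizontal distance between cube0_mid and socket3 below 0.004 m and z of cube0_mid in the frame of socket3 below 0.0155 m and angle between the z axis of cube0_mid and the z axis of socket3, either way round below 0.08 rad)) and ((horizontal distance between cube1_mid and socket0 below 0.004 m and z of cube1_mid in the frame of socket0 below 0.0155 m and angle between the z axis of cube1_mid and the z axis of socket0, either way round below 0.08 rad) or (horizontal distance between cube1_mid and socket1 below 0.004 m and z of cube1_mid in the frame of socket1 below 0.0155 m and angle between the z axis of cube1_mid and the z axis of socket1, either way round below 0.08 rad) or (horizontal distance between cube1_mid and socket2 below 0.004 m and z of cube1_mid in the frame of socket2 below 0.0155 m and angle between the z axis of cube1_mid and the z axis of socket2, either way round below 0.08 rad) or (horizontal distance between cube1_mid and socket3 below 0.004 m and z of cube1_mid in the frame of socket3 below 0.0155 m and angle between the z axis of cube1_mid and the z axis of socket3, either way round below 0.08 rad)) and ((horizontal distance between cube2_mid and socket0 below 0.004 m and z of cube2_mid in the frame of socket0 below 0.0155 m and angle between the z axis of cube2_mid and the z axis of socket0, either way round below 0.08 rad) or (horizontal distance between cube2_mid and socket1 below 0.004 m and z of cube2_mid in the frame of socket1 below 0.0155 m and angle between the z axis of cube2_mid and the z axis of socket1, either way round below 0.08 rad) or (horizontal distance between cube2_mid and socket2 below 0.004 m and z of cube2_mid in the frame of socket2 below 0.0155 m and angle between the z axis of cube2_mid and the z axis of socket2, either way round below 0.08 rad) or (horizontal distance between cube2_mid and socket3 below 0.004 m and z of cube2_mid in the frame of socket3 below 0.0155 m and angle between the z axis of cube2_mid and the z axis of socket3, either way round below 0.08 rad)) and ((horizontal distance between cube3_mid and socket0 below 0.004 m and z of cube3_mid in the frame of socket0 below 0.0155 m and angle between the z axis of cube3_mid and the z axis of socket0, either way round below 0.08 rad) or (horizontal distance between cube3_mid and socket1 below 0.004 m and z of cube3_mid in the frame of socket1 below 0.0155 m and angle between the z axis of cube3_mid and the z axis of socket1, either way round below 0.08 rad) or (horizontal distance between cube3_mid and socket2 below 0.004 m and z of cube3_mid in the frame of socket2 below 0.0155 m and angle between the z axis of cube3_mid and the z axis of socket2, either way round below 0.08 rad) or (horizontal distance between cube3_mid and socket3 below 0.004 m and z of cube3_mid in the frame of socket3 below 0.0155 m and angle between the z axis of cube3_mid and the z axis of socket3, either way round below 0.08 rad)) and angle between mallet_grip's own z axis and vertical below 0.1 rad and horizontal distance between mallet_grip and pad below 0.045 m and height (world z) of mallet_grip below 0.098 m and linear speed of each of mallet, carriage below 0.03 m/s); the robot touches nothing.
It fails at once if the gripper or arm pushes or pulls the carriage before it has been tapped forward (contact force between any of the fingers, the arm and carriage above 2 N and x of carriage_top in the frame of illuminator above -0.01 m).
It fails at once if the mallet strikes the carriage too hard (over 60 N; the light taps need 10 to 25 N) (contact force between mallet and carriage above 60 N).
It fails at once if one of the other things on the bench is moved by more than 50 mm (distance of any of oil, objective, objcase, driver, dish, tissue, blower from where it was at the start of the episode above 0.05 m).
Of cube0, cube1, cube2, cube3 only 3 to 4 are there at a start; the rules pass over those that are not, and their reading is None.
At some moment in a run one of cube0, cube1, cube2, cube3 may be knocked a few centimetres aside while the robot is not near it.
It also fails if it takes over 208 s, if anything falls off the work surface, if the arm or the gripper's body presses on something with over 40 N, if the wrist force passes 120 N, or if a joint passes its speed limit or range.

## Working session

There is one attempt and no reset: what is moved stays moved. The work goes in short steps, Python scripts to look and compute and a tool call to move; the robot and the scene stay as the last step left them, time stands still between calls to the robot, and variables do not carry over. Pictures are saved under pics/ and viewed, at most 14 in all, crops included, and the job is handed in when it is done.

Besides the shell and the picture viewer there is one more tool, called as a command line: name --pt "numbers of a row" for each row, then --argument value for the rest. step_arm: Moves the arm, as the interface text tells. Its arguments: {"type":"object","properties":{"commands":{"type":"array"},"grip_force":{"type":"number"}},"required":["commands"]}

```bash
ls; mkdir -p pics
python3 - <<'E'
from cell import *
import cv2,numpy as np
for n in("scene","top"):
    im=read_camera(n); cv2.imwrite(f"pics/{n}0.png",im[:,:,::-1]); 
    m=camera_model(n); print(n,{k:(np.round(v,4).tolist()) if not isinstance(v,str) else v for k,v in m.items()})
print(camera_model("wrist"))
print(observe())
E
```

```text
pics
scene {'vfov': 46.0329, 'cx': 279.1182, 'cy': 211.1475, 'world_to_cam': [[-0.7071, 0.7071, 0.0101, 0.3626], [-0.458, -0.4687, 0.7554, 0.1482], [0.5388, 0.5295, 0.6552, -1.6338], [0.0, 0.0, 0.0, 1.0]]}
top {'vfov': 42.3585, 'cx': 284.1291, 'cy': 209.9339, 'world_to_cam': [[-0.014, -0.9996, -0.0244, 0.0089], [0.9835, -0.0181, 0.1797, -0.4779], [-0.1801, -0.0215, 0.9834, -1.5867], [0.0, 0.0, 0.0, 1.0]]}
{'vfov': 66.04429971541629, 'cx': 282.24813746555145, 'cy': 211.39039547905782, 'world_to_cam': array([[ 0.2395846 , -0.97087465, -0.0012774 , -0.5242388 ],
       [ 0.92649123,  0.2290249 , -0.29859939,  0.03787978],
       [ 0.29019513,  0.07035631,  0.95437769, -0.39105795],
       [ 0.        ,  0.        ,  0.        ,  1.        ]])}
{'time': 0.1, 'qpos': array([-1.47600306e+00,  3.42639352e-01,  1.52490190e+00,  7.16364284e-06,
        1.27540617e+00, -1.45964160e-01]), 'qvel': array([-0.00016016, -0.0005755 , -0.00265273, -0.00122527, -0.00020036,
       -0.00050237]), 'joint_efforts': array([ 1.18632732e-03, -4.32006419e+01, -2.44693583e+01,  7.18870433e-02,
        5.26256638e-02, -5.29671445e-05]), 'tool_pos': array([ 0.12518807, -0.50948929,  0.22612841]), 'tool_rot': array([-3.14025329e+00, -2.03823357e-04,  2.40755202e-01]), 'contact_force': array([-0.10837966,  0.45581508, -0.00330408]), 'torque': array([-2.22578770e-02, -4.36855862e-02,  9.25787718e-05]), 'grip_force': 0.0, 'opening': 0.09184057334984497}
```

View pics/top0.png

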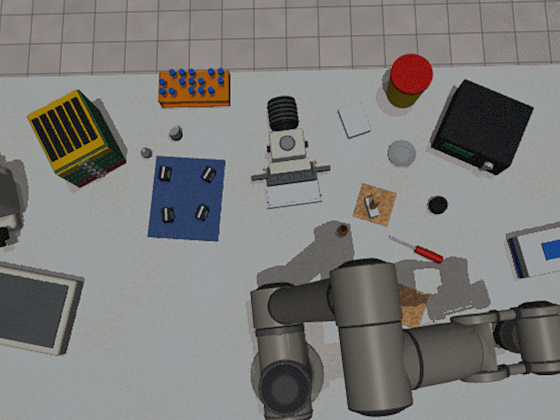

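View pics/scene0.png

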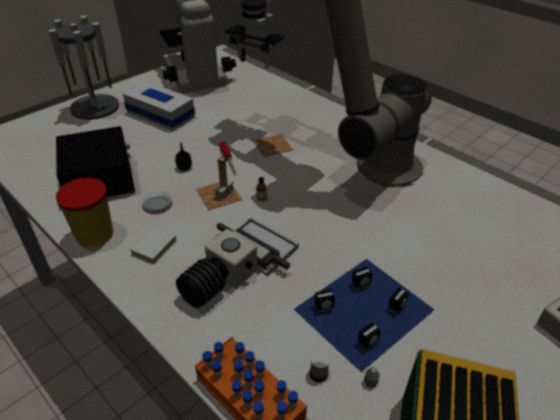

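The top view shows the cloth centred near (187,198), with four cubes at (165,173), (208,174), (168,214) and (202,212). The illuminator is at about (291,170), with its ears at (260,177) and (322,168). There are two cork pads: A at (375,204) with the mallet on it, and B at (412,303). Lower column means further left, so A is the robot's leftmost pad. I'll check it in a crop.

```bash
cat > h.py <<'E'
from cell import *
import cv2,numpy as np
from scipy.spatial.transform import Rotation as R
def K(m): f=210/np.tan(np.radians(m["vfov"]/2)); return np.array([[f,0,m["cx"]],[0,f,m["cy"]],[0,0,1]])
def w2p(P,m):
    P=np.atleast_2d(P); W=m["world_to_cam"]; c=(P@W[:3,:3].T+W[:3,3])*[1,-1,-1]; q=c@K(m).T; return q[:,:2]/q[:,2:]
def p2w(uv,z,m):
    uv=np.atleast_2d(uv).astype(float); W=m["world_to_cam"]; d=np.c_[uv,np.ones(len(uv))]@np.linalg.inv(K(m)).T*[1,-1,-1]
    d=d@W[:3,:3]; o=-W[:3,:3].T@W[:3,3]; return o+d*((z-o[2])/d[:,2])[:,None]
def shot(n,name,crop=None,k=1):
    m=camera_model(n); im=read_camera(n); np.savez("pics/"+name+".npz",im=im,**m); save(name,crop,k); return im,m
def load(name): d=np.load("pics/"+name+".npz"); return d["im"],{k:d[k] for k in("vfov","cx","cy","world_to_cam")}
def save(name,crop=None,k=1):
    im=load(name)[0][:,:,::-1]
    if crop: a,b,c,d=crop; im=im[b:d,a:c]
    cv2.imwrite("pics/"+name+".png",cv2.resize(im,None,fx=k,fy=k,interpolation=cv2.INTER_CUBIC))
E
python3 - <<'E'
from h import *
shot("top","top1",(240,90,400,220),4.5)
m=camera_model("top")
p=lambda a,z:print(np.round(p2w(a,z,m)[:,:2],3).tolist())
p([(165,173),(208,174),(168,214),(202,212)],.04)
p([(375,204),(412,303)],.003)
p([(260,177),(322,168)],.04)
E
```

```text
[[0.601, 0.365], [0.595, 0.233], [0.473, 0.353], [0.477, 0.25]]
[[0.499, -0.278], [0.197, -0.374]]
[[0.582, 0.073], [0.607, -0.116]]
```

View pics/top1.png

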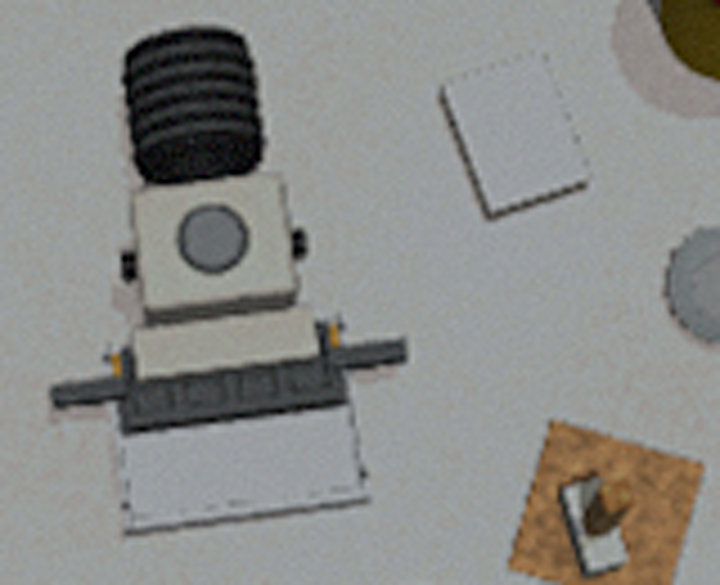

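The enlarged crop confirms pad A as a square cork pad with the white-headed, wooden-handled mallet on it. The head is at about (372,208) in the full picture. The other candidate, B at (412,303), lies further right. Now I'll fit the illuminator and mallet poses.

Run:
```python
from h import *
im,m=load("top1")
q=lambda a,z:p2w(np.array(a)/4.5+[240,90]-.4,z,m)[:,:2]
e=q([(52,388),(406,341)],.041); print("ear rear tips",e, np.linalg.norm(e[0]-e[1])) # rear top edges
d=e[0]-e[1]; print("yaw",np.arctan2(-d[0],d[1]))
h=q([(131,190),(285,175)],.098);print("head top back",h)
h=q([(146,307),(297,290)],.098);print("head top front",h); d=h[0]-h[1]; print("yaw",np.arctan2(-d[0],d[1]))
h=q([(134,345),(316,308)],.052);print("hood?",h)
s=q([(124,528),(370,495)],.021);print("front",s); d=s[0]-s[1]; print("yaw",np.arctan2(-d[0],d[1]))
print("pad",q([(551,421),(704,465),(510,568)],.003))
print("mallet head top corners",q([(560,487),(597,473),(587,573),(627,556)],.034))
print("handle top",q([(617,492)],.13))
c=observe();T=np.eye(4);T[:3,:3]=R.from_euler("xyz",c["tool_rot"]).as_matrix();T[:3,3]=c["tool_pos"]
print(camera_model("wrist")["world_to_cam"]@T)
```

```text
ear rear tips [[ 0.58609728  0.10038933]
 [ 0.61405849 -0.14017309]] 0.24218197775891298
yaw 0.11571340433398346
head top back [[ 0.70591607  0.0427071 ]
 [ 0.71403677 -0.05961126]]
head top front [[ 0.62537314  0.03354849]
 [ 0.63485939 -0.06589536]]
yaw 0.09510522740507651
hood? [[ 0.61209456  0.04392206]
 [ 0.6353703  -0.07941178]]
front [[ 0.49235732  0.05339354]
 [ 0.51204914 -0.11396404]]
yaw 0.11712459942750517
pad [[ 0.56531542 -0.24073806]
 [ 0.5323264  -0.34404948]
 [ 0.46312323 -0.20879769]]
mallet head top corners [[ 0.51250055 -0.24105737]
 [ 0.52164107 -0.26626096]
 [ 0.45354561 -0.25666275]
 [ 0.46458435 -0.28379794]]
handle top [[ 0.489059   -0.26448287]]
[[ 1.10547875e-03  9.99999383e-01 -1.09318212e-04  1.06553874e-04]
 [ 9.54327963e-01 -1.02233008e-03  2.98759259e-01 -3.03561897e-02]
 [ 2.98758963e-01 -4.34597437e-04 -9.54328504e-01 -1.74777965e-01]
 [ 0.00000000e+00  0.00000000e+00  0.00000000e+00  1.00000000e+00]]
```

step_arm --pt "1 2.4 1.6 0.2 0 0 0.106" --pt "1 4.9 3.2 0.4 0 0 0.212" --pt "1 7.3 4.9 0.6 0 0 0.318" --pt "1 9.8 6.5 0.8 0 0 0.424" --pt "1 12.2 8.1 1.1 0 0 0.53"

```text
time: 0.57
tool_pos: [0.2482, -0.4277, 0.2375]
tool_rot: [-3.141, -0.0, 0.776]
contact_force: [0.8, -0.7, -0.3]
opening: 0.092
grip_force: 0.0
```

step_arm --pt "1 2.4 1.6 0.2 0 0 0.106" --pt "1 4.9 3.2 0.4 0 0 0.212" --pt "1 7.3 4.9 0.6 0 0 0.318" --pt "1 9.8 6.5 0.8 0 0 0.424" --pt "1 12.2 8.1 1.1 0 0 0.53"

```text
time: 0.98
tool_pos: [0.3702, -0.3466, 0.2485]
tool_rot: [-3.141, -0.001, 1.306]
contact_force: [-0.5, 0.7, 0.4]
opening: 0.0918
grip_force: 0.0
```

step_arm --pt "1 2.4 1.6 0.2 0 0 0.106" --pt "1 4.9 3.2 0.4 0 0 0.212" --pt "1 7.3 4.9 0.6 0 0 0.318" --pt "1 9.8 6.5 0.8 0 0 0.424" --pt "1 12.2 8.1 1.1 0 0 0.53"

```text
time: 1.4
tool_pos: [0.4922, -0.2656, 0.2594]
tool_rot: [-3.141, -0.001, 1.836]
contact_force: [0.1, -0.2, -0.1]
opening: 0.0917
grip_force: 0.0
```

Run:
```python
from h import *
shot("wrist","w1")
o=observe();print(o["time"],o["tool_pos"],o["tool_rot"])
```

```text
1.45 [ 0.49590896 -0.26295572  0.25988531] [ 3.13840827e+00 -9.53668455e-04  1.84539347e+00]
```

View pics/w1.png

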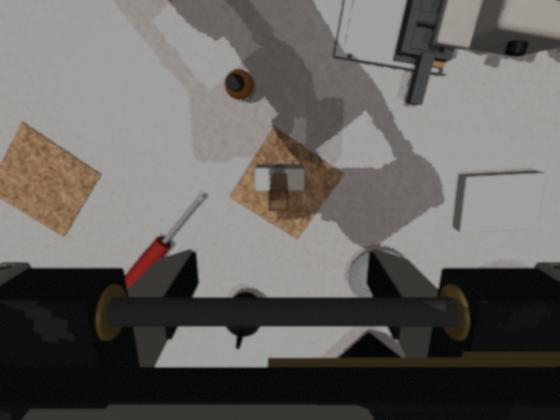

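The wrist view shows the mallet head at about (279,178) and the handle top at about (279,203), square to the fingers. The oil bottle is at (239,84) and the driver is to the lower left.

Run:
```python
from h import *
im,m=load("w1")
print(p2w([(255,167),(304,166),(304,191),(255,191)],.037,m)[:,:2]); print("top", p2w([(269,210),(288,210),(278,203)],.133,m)[:,:2])
print("pad",p2w([(277,127),(344,178),(297,239),(231,195)],.003,m)[:,:2].mean(0))
print("origin sens", p2w([(279,178)],.037,m))
o=observe();print(o["time"],o["tool_pos"],o["tool_rot"])
save("w1",(200,100,360,260),4)
```

```text
[[ 0.45651935 -0.25725972]
 [ 0.51205173 -0.24085832]
 [ 0.52062596 -0.26995207]
 [ 0.46348974 -0.28556625]]
top [[ 0.48214631 -0.27480077]
 [ 0.49900997 -0.27019127]
 [ 0.48839696 -0.26615405]]
pad [ 0.50210462 -0.27699337]
origin sens [[ 0.48732225 -0.26252151  0.037     ]]
1.45 [ 0.49590896 -0.26295572  0.25988531] [ 3.13840827e+00 -9.53668455e-04  1.84539347e+00]
```

View pics/w1.png

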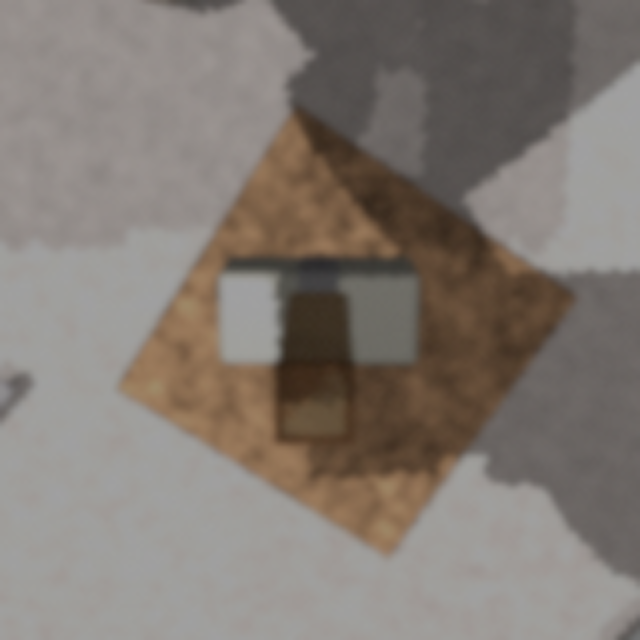

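step_arm --pt "1 0 0 0 0 0 0" --pt "1 -0.2 0.2 -2 0 0 0" --pt "1 -0.2 0.2 -4.5 0 0 0" --pt "1 -0.2 0.2 -8 0 0 0" --pt "1 -0.2 0.2 -10 0 0 0"

```text
time: 1.87
tool_pos: [0.4871, -0.2646, 0.1566]
tool_rot: [-3.139, -0.003, 1.828]
contact_force: [-0.6, -0.1, -0.6]
opening: 0.092
grip_force: 0.0
```

step_arm --pt "1 0 0 0 0 0 0" --pt "1 0 0 0 0 0 0"

```text
time: 2.03
tool_pos: [0.4882, -0.2652, 0.1593]
tool_rot: [-3.14, -0.002, 1.829]
contact_force: [0.3, 0.2, 0.2]
opening: 0.0919
grip_force: 0.0
```

step_arm --pt "1 0.1 0.1 -2.5 0 0 0" --pt "1 0.1 0.1 -5 0 0 0" --pt "1 0.1 0.1 -7.5 0 0 0" --pt "1 0.1 0.1 -8.6 0 0 0" --pt "0.5 0.1 0.1 -8.6 0 0 0" --grip_force 60

```text
time: 2.45
tool_pos: [0.4896, -0.2639, 0.073]
tool_rot: [-3.14, -0.002, 1.83]
contact_force: [-0.2, 0.0, 0.9]
opening: 0.0882
grip_force: 0.0
```

step_arm --pt "0 0 0 0 0 0 0" --pt "0 0 0 0 0 0 0" --pt "0 0 0 0 0 0 0" --pt "0 0 0 0 0 0 0" --pt "0 0 0 0 0 0 0"

```text
time: 2.87
tool_pos: [0.4907, -0.2641, 0.0747]
tool_rot: [3.14, 0.001, 1.831]
contact_force: [-0.9, 0.3, -0.8]
opening: 0.056
grip_force: 0.0
```

step_arm --pt "0 0 0 0 0 0 0" --pt "0 0 0 0 0 0 0" --pt "0 0 0 0 0 0 0"

```text
time: 3.12
tool_pos: [0.4902, -0.2639, 0.0738]
tool_rot: [3.141, 0.0, 1.831]
contact_force: [-0.2, -1.2, 0.4]
opening: 0.0362
grip_force: 0.0
```

step_arm --pt "0 0 0 0 0 0 0" --pt "0 0 0 0 0 0 0" --pt "0 0 0 0 0 0 0" --pt "0 0 0 0 0 0 0" --pt "0 0 0 0 0 0 0"

```text
time: 3.53
tool_pos: [0.49, -0.2637, 0.0734]
tool_rot: [-3.141, -0.001, 1.831]
contact_force: [-0.3, 0.2, -2.3]
opening: 0.0178
grip_force: 60.0
```

step_arm --pt "0 0 0 1 0 0 0" --pt "0 0 0 4 0 0 0" --pt "0 0 0 8 0 0 0" --pt "0 0 0 12 0 0 0" --pt "0 0 0 15 0 0 0"

```text
time: 3.95
tool_pos: [0.4906, -0.2641, 0.2278]
tool_rot: [3.139, 0.003, 1.831]
contact_force: [0.6, -0.6, -1.7]
opening: 0.0176
grip_force: 60.0
```

step_arm --pt "0 3 2.5 0 0 0 -0.03" --pt "0 6 5 0 0 0 -0.06" --pt "0 10 8 0 0 0 -0.1" --pt "0 14 11.5 0 0 0 -0.12" --pt "0 17 13.4 0 0 0 -0.142"

```text
time: 4.37
tool_pos: [0.65, -0.1358, 0.2247]
tool_rot: [3.141, -0.0, 1.688]
contact_force: [0.8, -0.9, -2.5]
opening: 0.0179
grip_force: 60.0
```

step_arm --pt "0 0 0 0 0 0 0" --pt "0 0 0 0 0 0 0"

```text
time: 4.53
tool_pos: [0.6502, -0.1356, 0.2231]
tool_rot: [-3.141, -0.0, 1.692]
contact_force: [-0.7, -0.2, -2.1]
opening: 0.018
grip_force: 60.0
```

Run:
```python
from h import *
shot("wrist","w2")
o=observe();print(o["time"],o["tool_pos"],o["tool_rot"],o["opening"])
```

```text
4.5833 [ 0.6491488  -0.13695977  0.22340323] [-3.14033910e+00 -7.24553880e-05  1.69065641e+00] 0.017560910495163815
```

View pics/w2.png

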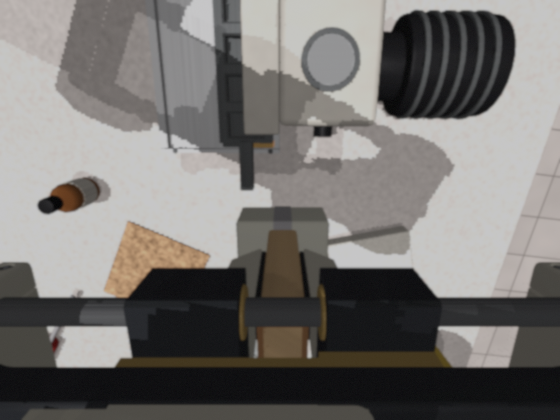

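The right ear spans (240–254, 142–189), with its rear edge at column 254. The mallet head (237–328, 208–265) is held square in the fingers. Hood and head edges run vertical, so I'm aligned with the illuminator.

Run:
```python
from h import *
im,m=load("w2"); o=observe()
e=p2w([(254,189),(254,142),(240,189)],.041,m)[:,:2]; print("ear rear",e)
h=p2w([(377,124),(279,123),(388,10)],.098,m)[:,:2];print("head",h, np.arctan2(*(h[0]-h[1])[::-1]))
print("hood edge", p2w([(243,136),(243,5)],.052,m)[:,:2])
print("wall", p2w([(170,150),(270,150)],.021,m)[:,:2])
print("mallet",p2w([(237,210),(328,208)],.152+.034,m)[:,:2])
a=.118;X=np.array([np.cos(a),np.sin(a)]);Y=np.array([-X[1],X[0]])
for q in e: print((q-[.559,-.025])@X,(q-[.559,-.025])@Y)
```

```text
ear rear [[ 0.61974663 -0.13895812]
 [ 0.61494171 -0.08940327]
 [ 0.60475761 -0.14081182]]
head [[ 0.72099128 -0.05601436]
 [ 0.6386827  -0.06534789]
 [ 0.71169459  0.02797885]] 0.11291450319325153
hood edge [[ 0.60435415 -0.08379902]
 [ 0.59452116  0.0295673 ]]
wall [[ 0.52240083 -0.11138886]
 [ 0.63175989 -0.09788337]]
mallet [[ 0.61929604 -0.11796356]
 [ 0.67604797 -0.10961228]]
0.04690832761789908 -0.1203171389620951
0.04797073448761781 -0.07054123234844653
0.0318053126209094 -0.12039334532473883
```

step_arm --pt "0 1.3 2.2 0 0 0 0" --pt "0 1.3 2.2 -2.5 0 0 0" --pt "0 1.3 2.2 -6 0 0 0" --pt "0 1.3 2.2 -9.5 0 0 0" --pt "0 1.3 2.2 -12 0 0 0"

```text
time: 5.0
tool_pos: [0.66, -0.1168, 0.1016]
tool_rot: [-3.139, -0.001, 1.687]
contact_force: [-0.4, -0.1, -1.4]
opening: 0.018
grip_force: 60.0
```

step_arm --pt "0 0 0 -1.6 0 0 0" --pt "0 0 0 -1.6 0 0 0" --pt "0 0 0 -1.6 0 0 0"

```text
time: 5.25
tool_pos: [0.6613, -0.1168, 0.088]
tool_rot: [-3.14, -0.0, 1.687]
contact_force: [-0.3, 0.7, -0.6]
opening: 0.0175
grip_force: 60.0
```

step_arm --pt "0 -0.2 0 0 0 0 0" --pt "0 -0.4 -0.04 0 0 0 0" --pt "0 -0.6 -0.07 0 0 0 0"

```text
time: 5.5
tool_pos: [0.6567, -0.1169, 0.0897]
tool_rot: [3.139, 0.001, 1.689]
contact_force: [0.1, -0.2, -1.9]
opening: 0.018
grip_force: 60.0
```

step_arm --pt "0 -0.15 -0.02 0 0 0 0" --pt "0 -0.3 -0.04 0 0 0 0" --pt "0 -0.45 -0.05 0 0 0 0" --pt "0 -0.6 -0.07 0 0 0 0"

```text
time: 5.83
tool_pos: [0.6501, -0.117, 0.0879]
tool_rot: [3.141, 0.0, 1.689]
contact_force: [-0.3, -0.4, -2.3]
opening: 0.0175
grip_force: 60.0
```

step_arm --pt "0 -0.15 -0.02 0 0 0 0" --pt "0 -0.3 -0.04 0 0 0 0" --pt "0 -0.45 -0.05 0 0 0 0"

```text
time: 6.08
tool_pos: [0.6459, -0.1176, 0.0877]
tool_rot: [3.141, 0.0, 1.689]
contact_force: [4.2, 1.4, -3.8]
opening: 0.0181
grip_force: 60.0
```

step_arm --pt "0 -0.15 -0.02 0 0 0 0" --pt "0 -0.3 -0.04 0 0 0 0"

```text
time: 6.25
tool_pos: [0.6446, -0.1178, 0.0881]
tool_rot: [3.137, 0.001, 1.689]
contact_force: [7.2, 1.7, -5.4]
opening: 0.0176
grip_force: 60.0
```

step_arm --pt "0 -0.15 -0.02 0 0 0 0" --pt "0 -0.3 -0.04 0 0 0 0"

```text
time: 6.42
tool_pos: [0.6417, -0.1181, 0.0881]
tool_rot: [3.136, 0.001, 1.688]
contact_force: [7.1, 1.9, -5.0]
opening: 0.0179
grip_force: 60.0
```

step_arm --pt "0 -0.15 -0.02 0 0 0 0" --pt "0 -0.3 -0.04 0 0 0 0"

```text
time: 6.58
tool_pos: [0.6388, -0.1185, 0.0881]
tool_rot: [3.136, 0.001, 1.688]
contact_force: [6.1, 2.1, -5.8]
opening: 0.0178
grip_force: 60.0
```

step_arm --pt "0 -0.15 -0.02 0 0 0 0" --pt "0 -0.3 -0.04 0 0 0 0"

```text
time: 6.75
tool_pos: [0.6359, -0.1188, 0.0881]
tool_rot: [3.136, 0.0, 1.688]
contact_force: [7.9, 2.0, -5.1]
opening: 0.0175
grip_force: 60.0
```

step_arm --pt "0 -0.15 -0.02 0 0 0 0" --pt "0 -0.3 -0.04 0 0 0 0"

```text
time: 6.92
tool_pos: [0.6338, -0.1191, 0.0883]
tool_rot: [3.134, 0.001, 1.688]
contact_force: [11.9, 3.1, -8.7]
opening: 0.0174
grip_force: 60.0
```

step_arm --pt "0 -0.15 -0.02 0 0 0 0"

```text
time: 7.0
tool_pos: [0.633, -0.1192, 0.0884]
tool_rot: [3.132, 0.001, 1.688]
contact_force: [13.2, 3.3, -7.6]
opening: 0.0179
grip_force: 60.1
```

step_arm --pt "0 -0.15 -0.02 0 0 0 0"

```text
time: 7.08
tool_pos: [0.6323, -0.1194, 0.0886]
tool_rot: [3.13, 0.001, 1.688]
contact_force: [15.1, 3.0, -8.9]
opening: 0.0181
grip_force: 60.1
```

step_arm --pt "0 1 0.12 0 0 0 0" --pt "0 2 0.24 0 0 0 0" --pt "0 2 0.24 3.5 0 0 0" --pt "0 2 0.24 7.5 0 0 0" --pt "0 2 0.24 11.5 0 0 0"

```text
time: 7.5
tool_pos: [0.6469, -0.1173, 0.2029]
tool_rot: [-3.138, -0.001, 1.689]
contact_force: [1.4, -0.5, -1.7]
opening: 0.0178
grip_force: 60.0
```

step_arm --pt "0 -0.2 4 0 0 0 0" --pt "0 -0.4 8 0 0 0 0" --pt "0 -0.6 12 0 0 0 0" --pt "0 -0.8 16 0 0 0 0" --pt "0 -1 20 0 0 0 0"

```text
time: 7.92
tool_pos: [0.637, 0.084, 0.2029]
tool_rot: [-3.141, 0.0, 1.688]
contact_force: [0.8, -0.5, -2.1]
opening: 0.0177
grip_force: 60.0
```

step_arm --pt "0 0 0.9 0 0 0 0" --pt "0 0 0.9 0 0 0 0"

```text
time: 8.08
tool_pos: [0.637, 0.0949, 0.2027]
tool_rot: [-3.141, -0.001, 1.694]
contact_force: [-0.2, 0.7, -2.5]
opening: 0.0177
grip_force: 60.0
```

Run:
```python
from h import *
shot("wrist","w3")
o=observe();print(o["time"],o["tool_pos"],o["tool_rot"],o["opening"])
```

```text
8.1333 [0.63731691 0.0926325  0.20266002] [-3.14120284e+00  4.92730358e-04  1.69169652e+00] 0.017506180087226448
```

View pics/w3.png

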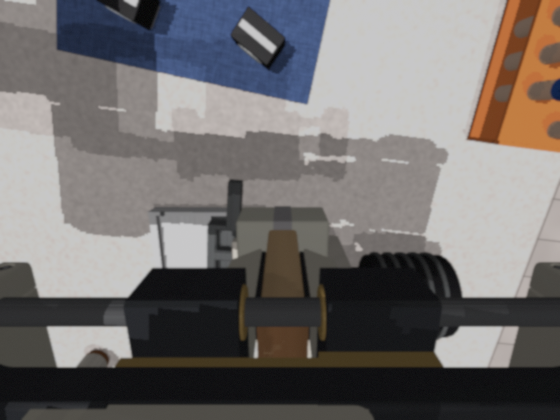

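The left ear is visible at (228–242, 180–235), with the mallet head still square above and behind it. The carriage front face shows at the left of the ear.

Run:
```python
from h import *
im,m=load("w3")
print(p2w([(242,181),(240,210)],.041,m)[:,:2]); 
X=np.array([.993,.118]);e=p2w([(241,200)],.041,m)[0,:2];print((e-[.637,.0925])@X)
```

```text
[[0.59515382 0.10332996]
 [0.59574978 0.07263409]]
-0.041923703887130355
```

step_arm --pt "0 0.3 -0.5 -2 0 0 0" --pt "0 0.3 -0.5 -5 0 0 0" --pt "0 0.3 -0.5 -8.5 0 0 0" --pt "0 0.3 -0.5 -11 0 0 0" --pt "0 0.3 -0.5 -11.5 0 0 0"

```text
time: 8.55
tool_pos: [0.6377, 0.0841, 0.0824]
tool_rot: [-3.132, -0.0, 1.687]
contact_force: [-1.5, 0.1, -3.3]
opening: 0.0177
grip_force: 60.0
```

step_arm --pt "0 -0.3 -0.04 0 0 0 0" --pt "0 -0.6 -0.07 0 0 0 0" --pt "0 -0.9 -0.11 0 0 0 0" --pt "0 -1.2 -0.14 0 0 0 0"

```text
time: 8.88
tool_pos: [0.6296, 0.0847, 0.09]
tool_rot: [3.138, 0.001, 1.689]
contact_force: [-0.1, 1.2, -2.4]
opening: 0.0179
grip_force: 60.0
```

step_arm --pt "0 -0.15 -0.02 0 0 0 0" --pt "0 -0.3 -0.04 0 0 0 0" --pt "0 -0.45 -0.05 0 0 0 0"

```text
time: 9.13
tool_pos: [0.6254, 0.0846, 0.089]
tool_rot: [3.137, 0.0, 1.689]
contact_force: [4.3, 0.7, -1.9]
opening: 0.0172
grip_force: 60.0
```

step_arm --pt "0 -0.15 -0.02 0 0 0 0" --pt "0 -0.3 -0.04 0 0 0 0" --pt "0 -0.45 -0.05 0 0 0 0"

```text
time: 9.38
tool_pos: [0.6229, 0.0844, 0.0892]
tool_rot: [3.133, 0.0, 1.688]
contact_force: [7.0, 2.0, -2.2]
opening: 0.0178
grip_force: 60.0
```

step_arm --pt "0 -0.15 -0.02 0 0 0 0" --pt "0 -0.3 -0.04 0 0 0 0"

```text
time: 9.55
tool_pos: [0.6196, 0.0841, 0.0891]
tool_rot: [3.134, -0.0, 1.688]
contact_force: [7.9, 1.9, -2.3]
opening: 0.0177
grip_force: 60.0
```

step_arm --pt "0 -0.15 -0.02 0 0 0 0" --pt "0 -0.3 -0.04 0 0 0 0"

```text
time: 9.72
tool_pos: [0.6166, 0.0837, 0.0891]
tool_rot: [3.134, -0.0, 1.688]
contact_force: [7.6, 2.0, -1.1]
opening: 0.0176
grip_force: 60.0
```

step_arm --pt "0 -0.15 -0.02 0 0 0 0" --pt "0 -0.3 -0.04 0 0 0 0" --pt "0 -0.45 -0.05 0 0 0 0" --pt "0 -0.6 -0.07 0 0 0 0"

```text
time: 10.05
tool_pos: [0.6108, 0.083, 0.0892]
tool_rot: [3.133, 0.0, 1.689]
contact_force: [8.5, 2.4, -2.1]
opening: 0.0179
grip_force: 60.0
```

step_arm --pt "0 -0.15 -0.02 0 0 0 0" --pt "0 -0.3 -0.04 0 0 0 0" --pt "0 -0.45 -0.05 0 0 0 0"

```text
time: 10.3
tool_pos: [0.6065, 0.0824, 0.0892]
tool_rot: [3.133, 0.0, 1.689]
contact_force: [8.2, 1.4, -2.7]
opening: 0.0178
grip_force: 60.0
```

step_arm --pt "0 -0.15 -0.02 0 0 0 0" --pt "0 -0.3 -0.04 0 0 0 0"

```text
time: 10.47
tool_pos: [0.6038, 0.0821, 0.0892]
tool_rot: [3.132, 0.0, 1.689]
contact_force: [8.3, 1.8, -3.4]
opening: 0.0174
grip_force: 60.0
```

step_arm --pt "0 -0.15 -0.02 0 0 0 0" --pt "0 -0.3 -0.04 0 0 0 0"

```text
time: 10.63
tool_pos: [0.6008, 0.082, 0.0892]
tool_rot: [3.132, -0.0, 1.689]
contact_force: [9.8, 4.2, -2.9]
opening: 0.0175
grip_force: 60.0
```

step_arm --pt "0 1.5 0.18 0 0 0 0" --pt "0 3 0.35 0 0 0 0" --pt "0 3 0.35 3.5 0 0 0" --pt "0 3 0.35 7.5 0 0 0" --pt "0 3 0.35 11.5 0 0 0"

```text
time: 11.05
tool_pos: [0.6264, 0.0848, 0.2028]
tool_rot: [-3.138, -0.0, 1.689]
contact_force: [1.3, 0.2, -2.3]
opening: 0.0179
grip_force: 60.0
```

step_arm --pt "0 0.5 -4 0 0 0 0" --pt "0 1 -8 0 0 0 0" --pt "0 1.5 -12 0 0 0 0" --pt "0 2 -16 0 0 0 0" --pt "0 2.2 -20.1 0 0 0 0"

```text
time: 11.47
tool_pos: [0.6491, -0.1177, 0.2027]
tool_rot: [-3.141, -0.0, 1.69]
contact_force: [0.6, -0.3, -2.1]
opening: 0.0178
grip_force: 60.0
```

step_arm --pt "0 0 0 0 0 0 0" --pt "0 0 0 -3 0 0 0" --pt "0 0 0 -7 0 0 0" --pt "0 0 0 -10 0 0 0" --pt "0 0 0 -11.5 0 0 0"

```text
time: 11.88
tool_pos: [0.6463, -0.1154, 0.0829]
tool_rot: [-3.134, -0.003, 1.689]
contact_force: [-1.3, 0.6, -2.5]
opening: 0.0177
grip_force: 60.0
```

step_arm --pt "0 0 0 0 0 0 0" --pt "0 -0.3 -0.04 0 0 0 0" --pt "0 -0.6 -0.07 0 0 0 0" --pt "0 -0.9 -0.11 0 0 0 0"

```text
time: 12.22
tool_pos: [0.641, -0.1176, 0.0899]
tool_rot: [3.138, 0.002, 1.689]
contact_force: [0.1, -0.1, -1.5]
opening: 0.0176
grip_force: 60.0
```

step_arm --pt "0 -0.2 -0.02 0 0 0 0" --pt "0 -0.4 -0.05 0 0 0 0" --pt "0 -0.6 -0.07 0 0 0 0" --pt "0 -0.8 -0.09 0 0 0 0"

```text
time: 12.55
tool_pos: [0.6351, -0.1183, 0.0898]
tool_rot: [3.133, 0.002, 1.689]
contact_force: [6.9, 1.0, -2.1]
opening: 0.0177
grip_force: 60.0
```

step_arm --pt "0 -0.15 -0.02 0 0 0 0" --pt "0 -0.3 -0.04 0 0 0 0" --pt "0 -0.45 -0.05 0 0 0 0" --pt "0 -0.6 -0.07 0 0 0 0"

```text
time: 12.88
tool_pos: [0.6292, -0.1192, 0.0898]
tool_rot: [3.133, 0.002, 1.689]
contact_force: [8.6, 0.8, -1.3]
opening: 0.0177
grip_force: 60.0
```

step_arm --pt "0 -0.15 -0.02 0 0 0 0" --pt "0 -0.3 -0.04 0 0 0 0" --pt "0 -0.45 -0.05 0 0 0 0" --pt "0 -0.6 -0.07 0 0 0 0"

```text
time: 13.22
tool_pos: [0.6236, -0.1198, 0.0899]
tool_rot: [3.132, 0.002, 1.688]
contact_force: [8.4, 2.4, -3.7]
opening: 0.0176
grip_force: 60.0
```

step_arm --pt "0 -0.15 -0.02 0 0 0 0" --pt "0 -0.3 -0.04 0 0 0 0" --pt "0 -0.45 -0.05 0 0 0 0"

```text
time: 13.47
tool_pos: [0.6191, -0.1203, 0.0899]
tool_rot: [3.132, 0.002, 1.688]
contact_force: [8.9, 1.3, -2.7]
opening: 0.0175
grip_force: 60.0
```

step_arm --pt "0 -0.15 -0.02 0 0 0 0" --pt "0 -0.3 -0.04 0 0 0 0"

```text
time: 13.63
tool_pos: [0.6163, -0.1207, 0.0899]
tool_rot: [3.132, 0.002, 1.688]
contact_force: [8.9, 2.5, -2.4]
opening: 0.018
grip_force: 60.0
```

step_arm --pt "0 -0.15 -0.02 0 0 0 0" --pt "0 -0.3 -0.04 0 0 0 0"

```text
time: 13.8
tool_pos: [0.6143, -0.121, 0.0901]
tool_rot: [3.129, 0.003, 1.688]
contact_force: [13.4, 3.0, -5.7]
opening: 0.0177
grip_force: 60.0
```

step_arm --pt "0 -0.15 -0.02 0 0 0 0" --pt "0 -0.3 -0.04 0 0 0 0"

```text
time: 13.97
tool_pos: [0.6109, -0.1216, 0.09]
tool_rot: [3.13, 0.003, 1.688]
contact_force: [10.9, 1.7, -4.9]
opening: 0.0178
grip_force: 60.0
```

step_arm --pt "0 1.5 0.18 0 0 0 0" --pt "0 3 0.35 0 0 0 0" --pt "0 3 0.35 3.5 0 0 0" --pt "0 3 0.35 7.5 0 0 0" --pt "0 3 0.35 11.5 0 0 0"

```text
time: 14.38
tool_pos: [0.6361, -0.1176, 0.2036]
tool_rot: [-3.14, -0.001, 1.689]
contact_force: [1.3, 0.1, -0.5]
opening: 0.0179
grip_force: 60.0
```

step_arm --pt "0 -0.4 4.1 0 0 0 0" --pt "0 -0.8 8.2 0 0 0 0" --pt "0 -1.2 12.3 0 0 0 0" --pt "0 -1.5 16.4 0 0 0 0" --pt "0 -1.7 20.5 0 0 0 0"

```text
time: 14.8
tool_pos: [0.619, 0.0887, 0.2037]
tool_rot: [3.141, 0.0, 1.688]
contact_force: [1.4, 0.3, -2.7]
opening: 0.0182
grip_force: 60.0
```

step_arm --pt "0 0 0 0 0 0 0" --pt "0 0 0 -3 0 0 0" --pt "0 0 0 -7 0 0 0" --pt "0 0 0 -10 0 0 0" --pt "0 0 0 -11.5 0 0 0"

```text
time: 15.22
tool_pos: [0.6172, 0.087, 0.0841]
tool_rot: [-3.136, -0.0, 1.689]
contact_force: [-0.3, -0.2, -2.4]
opening: 0.0177
grip_force: 60.0
```

step_arm --pt "0 0 0 0 0 0 0" --pt "0 -0.3 -0.04 0 0 0 0" --pt "0 -0.6 -0.07 0 0 0 0" --pt "0 -0.9 -0.11 0 0 0 0"

```text
time: 15.55
tool_pos: [0.6116, 0.0859, 0.0899]
tool_rot: [3.138, 0.0, 1.689]
contact_force: [-0.2, 0.4, -1.6]
opening: 0.0177
grip_force: 60.0
```

step_arm --pt "0 -0.2 -0.02 0 0 0 0" --pt "0 -0.4 -0.05 0 0 0 0" --pt "0 -0.6 -0.07 0 0 0 0" --pt "0 -0.8 -0.09 0 0 0 0"

```text
time: 15.88
tool_pos: [0.606, 0.0854, 0.0896]
tool_rot: [3.132, 0.0, 1.688]
contact_force: [8.9, 1.9, -1.6]
opening: 0.0177
grip_force: 60.0
```

step_arm --pt "0 -0.15 -0.02 0 0 0 0" --pt "0 -0.3 -0.04 0 0 0 0" --pt "0 -0.45 -0.05 0 0 0 0" --pt "0 -0.6 -0.07 0 0 0 0"

```text
time: 16.22
tool_pos: [0.5997, 0.0848, 0.0895]
tool_rot: [3.133, 0.0, 1.688]
contact_force: [6.5, 1.3, -2.5]
opening: 0.0181
grip_force: 60.0
```

step_arm --pt "0 -0.15 -0.02 0 0 0 0" --pt "0 -0.3 -0.04 0 0 0 0" --pt "0 -0.45 -0.05 0 0 0 0" --pt "0 -0.6 -0.07 0 0 0 0"

```text
time: 16.55
tool_pos: [0.5937, 0.0842, 0.0895]
tool_rot: [3.133, -0.0, 1.688]
contact_force: [6.1, 2.8, -1.6]
opening: 0.0176
grip_force: 60.0
```

step_arm --pt "0 -0.15 -0.02 0 0 0 0" --pt "0 -0.3 -0.04 0 0 0 0" --pt "0 -0.45 -0.05 0 0 0 0"

```text
time: 16.8
tool_pos: [0.588, 0.0833, 0.0892]
tool_rot: [3.136, 0.0, 1.689]
contact_force: [3.2, 1.8, -0.9]
opening: 0.0176
grip_force: 60.0
```

step_arm --pt "0 -0.15 -0.02 0 0 0 0" --pt "0 -0.3 -0.04 0 0 0 0"

```text
time: 16.97
tool_pos: [0.5839, 0.083, 0.0885]
tool_rot: [3.139, -0.0, 1.689]
contact_force: [3.7, 2.1, -0.6]
opening: 0.0178
grip_force: 60.0
```

step_arm --pt "0 -0.15 -0.02 0 0 0 0" --pt "0 -0.3 -0.04 0 0 0 0"

```text
time: 17.13
tool_pos: [0.5801, 0.0826, 0.0879]
tool_rot: [3.141, -0.0, 1.689]
contact_force: [3.3, 2.4, -1.6]
opening: 0.0179
grip_force: 60.0
```

step_arm --pt "0 -0.15 -0.02 0 0 0 0" --pt "0 -0.3 -0.04 0 0 0 0"

```text
time: 17.3
tool_pos: [0.5775, 0.0822, 0.0878]
tool_rot: [3.14, -0.0, 1.689]
contact_force: [5.9, 3.1, -2.5]
opening: 0.018
grip_force: 60.0
```

step_arm --pt "0 1.5 0.18 0 0 0 0" --pt "0 3 0.35 0 0 0 0" --pt "0 3 0.35 3.5 0 0 0" --pt "0 3 0.35 7.5 0 0 0" --pt "0 3 0.35 11.5 0 0 0"

```text
time: 17.72
tool_pos: [0.605, 0.085, 0.2017]
tool_rot: [-3.134, 0.0, 1.689]
contact_force: [2.0, -0.9, -1.8]
opening: 0.0177
grip_force: 60.0
```

step_arm --pt "0 0.5 -4.1 0 0 0 0" --pt "0 1 -8.2 0 0 0 0" --pt "0 1.5 -12.3 0 0 0 0" --pt "0 1.9 -16.4 0 0 0 0" --pt "0 2.1 -20.4 0 0 0 0"

```text
time: 18.13
tool_pos: [0.6266, -0.1204, 0.2016]
tool_rot: [-3.137, -0.001, 1.689]
contact_force: [1.0, -0.5, -2.3]
opening: 0.0176
grip_force: 60.0
```

step_arm --pt "0 0 0 0 0 0 0" --pt "0 0 0 -3 0 0 0" --pt "0 0 0 -7 0 0 0" --pt "0 0 0 -10 0 0 0" --pt "0 0 0 -11.5 0 0 0"

```text
time: 18.55
tool_pos: [0.6239, -0.1176, 0.0821]
tool_rot: [-3.131, -0.004, 1.688]
contact_force: [-1.2, -0.5, -2.8]
opening: 0.0182
grip_force: 60.0
```

step_arm --pt "0 0 0 0 0 0 0" --pt "0 -0.3 -0.04 0 0 0 0" --pt "0 -0.6 -0.07 0 0 0 0" --pt "0 -0.9 -0.11 0 0 0 0"

```text
time: 18.88
tool_pos: [0.6196, -0.1198, 0.0895]
tool_rot: [3.139, 0.001, 1.689]
contact_force: [0.2, 0.6, -1.8]
opening: 0.0175
grip_force: 60.0
```

step_arm --pt "0 -0.2 -0.02 0 0 0 0" --pt "0 -0.4 -0.05 0 0 0 0" --pt "0 -0.6 -0.07 0 0 0 0" --pt "0 -0.8 -0.09 0 0 0 0"

```text
time: 19.22
tool_pos: [0.6113, -0.1207, 0.0885]
tool_rot: [3.14, 0.001, 1.689]
contact_force: [1.7, 0.1, -1.7]
opening: 0.0178
grip_force: 60.0
```

step_arm --pt "0 -0.15 -0.02 0 0 0 0" --pt "0 -0.3 -0.04 0 0 0 0" --pt "0 -0.45 -0.05 0 0 0 0" --pt "0 -0.6 -0.07 0 0 0 0"

```text
time: 19.55
tool_pos: [0.6052, -0.1212, 0.0878]
tool_rot: [3.141, 0.0, 1.689]
contact_force: [2.8, -0.4, -1.4]
opening: 0.0178
grip_force: 60.0
```

step_arm --pt "0 -0.15 -0.02 0 0 0 0" --pt "0 -0.3 -0.04 0 0 0 0" --pt "0 -0.45 -0.05 0 0 0 0" --pt "0 -0.6 -0.07 0 0 0 0"

```text
time: 19.88
tool_pos: [0.5993, -0.122, 0.0878]
tool_rot: [3.141, 0.0, 1.689]
contact_force: [2.8, -1.1, -1.7]
opening: 0.0175
grip_force: 60.0
```

step_arm --pt "0 -0.15 -0.02 0 0 0 0" --pt "0 -0.3 -0.04 0 0 0 0" --pt "0 -0.45 -0.05 0 0 0 0"

```text
time: 20.13
tool_pos: [0.5951, -0.1226, 0.0878]
tool_rot: [3.14, 0.001, 1.689]
contact_force: [4.7, -2.3, -3.7]
opening: 0.0178
grip_force: 60.0
```

step_arm --pt "0 -0.15 -0.02 0 0 0 0" --pt "0 -0.3 -0.04 0 0 0 0"

```text
time: 20.3
tool_pos: [0.5933, -0.1229, 0.0881]
tool_rot: [3.137, 0.001, 1.688]
contact_force: [8.4, -0.6, -5.4]
opening: 0.0177
grip_force: 60.0
```

step_arm --pt "0 -0.15 -0.02 0 0 0 0" --pt "0 -0.3 -0.04 0 0 0 0"

```text
time: 20.47
tool_pos: [0.5918, -0.1231, 0.0885]
tool_rot: [3.134, 0.001, 1.688]
contact_force: [12.9, 1.5, -5.5]
opening: 0.0177
grip_force: 60.0
```

step_arm --pt "0 1.5 0.18 0 0 0 0" --pt "0 3 0.35 0 0 0 0" --pt "0 3 0.35 3.5 0 0 0" --pt "0 3 0.35 7.5 0 0 0" --pt "0 3 0.35 11.5 0 0 0"

```text
time: 20.88
tool_pos: [0.617, -0.119, 0.2022]
tool_rot: [-3.136, -0.003, 1.689]
contact_force: [1.6, -0.9, -2.2]
opening: 0.0177
grip_force: 60.0
```

step_arm --pt "0 -0.5 4.1 0 0 0 0" --pt "0 -1 8.2 0 0 0 0" --pt "0 -1.5 12.3 0 0 0 0" --pt "0 -2 16.4 0 0 0 0" --pt "0 -2.2 20.5 0 0 0 0"

```text
time: 21.3
tool_pos: [0.5945, 0.087, 0.2023]
tool_rot: [-3.138, -0.0, 1.688]
contact_force: [0.9, -0.6, -1.8]
opening: 0.0179
grip_force: 60.0
```

step_arm --pt "0 0 0 0 0 0 0" --pt "0 0 0 -3 0 0 0" --pt "0 0 0 -7 0 0 0" --pt "0 0 0 -10 0 0 0" --pt "0 0 0 -11.5 0 0 0"

```text
time: 21.72
tool_pos: [0.5929, 0.0853, 0.083]
tool_rot: [-3.132, -0.001, 1.689]
contact_force: [-0.6, 0.0, -2.1]
opening: 0.0173
grip_force: 60.0
```

step_arm --pt "0 0 0 0 0 0 0" --pt "0 -0.3 -0.04 0 0 0 0" --pt "0 -0.6 -0.07 0 0 0 0" --pt "0 -0.9 -0.11 0 0 0 0"

```text
time: 22.05
tool_pos: [0.5886, 0.0841, 0.0896]
tool_rot: [3.138, 0.0, 1.689]
contact_force: [4.4, 1.0, -1.0]
opening: 0.0179
grip_force: 60.0
```

step_arm --pt "0 -0.2 -0.02 0 0 0 0" --pt "0 -0.4 -0.05 0 0 0 0" --pt "0 -0.6 -0.07 0 0 0 0" --pt "0 -0.8 -0.09 0 0 0 0"

```text
time: 22.38
tool_pos: [0.5794, 0.0833, 0.0883]
tool_rot: [3.141, 0.0, 1.689]
contact_force: [1.6, -0.1, -2.4]
opening: 0.0176
grip_force: 60.0
```

step_arm --pt "0 -0.15 -0.02 0 0 0 0" --pt "0 -0.3 -0.04 0 0 0 0" --pt "0 -0.45 -0.05 0 0 0 0" --pt "0 -0.6 -0.07 0 0 0 0"

```text
time: 22.72
tool_pos: [0.5735, 0.0827, 0.0877]
tool_rot: [-3.142, -0.0, 1.689]
contact_force: [1.7, 0.3, -1.7]
opening: 0.0177
grip_force: 60.0
```

step_arm --pt "0 -0.15 -0.02 0 0 0 0" --pt "0 -0.3 -0.04 0 0 0 0" --pt "0 -0.45 -0.05 0 0 0 0"

```text
time: 22.97
tool_pos: [0.5691, 0.0821, 0.0877]
tool_rot: [3.142, 0.0, 1.689]
contact_force: [1.1, 0.4, -2.3]
opening: 0.018
grip_force: 60.0
```

step_arm --pt "0 -0.15 -0.02 0 0 0 0" --pt "0 -0.3 -0.04 0 0 0 0"

```text
time: 23.13
tool_pos: [0.5661, 0.0818, 0.0877]
tool_rot: [3.141, -0.0, 1.689]
contact_force: [2.3, 1.7, -1.9]
opening: 0.0179
grip_force: 60.0
```

step_arm --pt "0 -0.15 -0.02 0 0 0 0" --pt "0 -0.3 -0.04 0 0 0 0"

```text
time: 23.3
tool_pos: [0.5632, 0.0815, 0.0878]
tool_rot: [3.141, -0.0, 1.689]
contact_force: [2.7, 1.6, -3.9]
opening: 0.0176
grip_force: 60.0
```

step_arm --pt "0 1.5 0.18 0 0 0 0" --pt "0 3 0.35 0 0 0 0" --pt "0 3 0.35 3.5 0 0 0" --pt "0 3 0.35 7.5 0 0 0" --pt "0 3 0.35 11.5 0 0 0"

```text
time: 23.72
tool_pos: [0.5918, 0.0846, 0.2025]
tool_rot: [-3.136, -0.0, 1.689]
contact_force: [0.6, -0.6, -1.6]
opening: 0.0175
grip_force: 60.0
```

step_arm --pt "0 0.4 -4.1 0 0 0 0" --pt "0 0.8 -8.2 0 0 0 0" --pt "0 1.2 -12.3 0 0 0 0" --pt "0 1.6 -16.4 0 0 0 0" --pt "0 1.8 -20.5 0 0 0 0"

```text
time: 24.13
tool_pos: [0.6104, -0.1219, 0.2024]
tool_rot: [-3.14, -0.0, 1.689]
contact_force: [0.1, 0.1, -2.4]
opening: 0.0176
grip_force: 60.0
```

step_arm --pt "0 0 0 0 0 0 0" --pt "0 0 0 -3 0 0 0" --pt "0 0 0 -7 0 0 0" --pt "0 0 0 -10 0 0 0" --pt "0 0 0 -11.5 0 0 0"

```text
time: 24.55
tool_pos: [0.6078, -0.1194, 0.0829]
tool_rot: [-3.133, -0.003, 1.688]
contact_force: [-0.5, 0.5, -2.4]
opening: 0.0177
grip_force: 60.0
```

step_arm --pt "0 0 0 0 0 0 0" --pt "0 -0.3 -0.04 0 0 0 0" --pt "0 -0.6 -0.07 0 0 0 0" --pt "0 -0.9 -0.11 0 0 0 0"

```text
time: 24.88
tool_pos: [0.603, -0.1215, 0.0897]
tool_rot: [3.138, 0.001, 1.689]
contact_force: [1.5, 0.3, -2.7]
opening: 0.0177
grip_force: 60.0
```

step_arm --pt "0 -0.2 -0.02 0 0 0 0" --pt "0 -0.4 -0.05 0 0 0 0" --pt "0 -0.6 -0.07 0 0 0 0"

```text
time: 25.13
tool_pos: [0.5967, -0.1222, 0.0889]
tool_rot: [3.139, 0.001, 1.689]
contact_force: [1.4, -0.9, -1.6]
opening: 0.0176
grip_force: 60.0
```

step_arm --pt "0 -0.15 -0.02 0 0 0 0" --pt "0 -0.3 -0.04 0 0 0 0" --pt "0 -0.45 -0.05 0 0 0 0"

```text
time: 25.38
tool_pos: [0.5918, -0.1226, 0.088]
tool_rot: [3.141, 0.0, 1.689]
contact_force: [1.8, -0.5, -1.5]
opening: 0.0178
grip_force: 60.0
```

step_arm --pt "0 -0.15 -0.02 0 0 0 0" --pt "0 -0.3 -0.04 0 0 0 0"

```text
time: 25.55
tool_pos: [0.5888, -0.1229, 0.0878]
tool_rot: [3.141, 0.0, 1.689]
contact_force: [2.1, 0.3, -0.9]
opening: 0.0179
grip_force: 60.0
```

step_arm --pt "0 -0.15 -0.02 0 0 0 0" --pt "0 -0.3 -0.04 0 0 0 0"

```text
time: 25.72
tool_pos: [0.5858, -0.1233, 0.0878]
tool_rot: [3.141, 0.0, 1.689]
contact_force: [2.0, -0.3, -1.0]
opening: 0.0177
grip_force: 60.0
```

step_arm --pt "0 -0.15 -0.02 0 0 0 0" --pt "0 -0.3 -0.04 0 0 0 0"

```text
time: 25.88
tool_pos: [0.5846, -0.1237, 0.0883]
tool_rot: [3.136, 0.001, 1.688]
contact_force: [9.5, 2.4, -2.1]
opening: 0.0175
grip_force: 60.0
```

step_arm --pt "0 -0.15 -0.02 0 0 0 0" --pt "0 -0.3 -0.04 0 0 0 0"

```text
time: 26.05
tool_pos: [0.5837, -0.1239, 0.0892]
tool_rot: [3.131, 0.001, 1.688]
contact_force: [13.2, 3.3, -0.4]
opening: 0.0178
grip_force: 60.0
```

Run:
```python
from h import *
shot("wrist","w4",(100,0,400,260),2.6)
o=observe();print(o["time"],o["tool_pos"],o["tool_rot"],o["contact_force"])
```

```text
26.1 [ 0.5836631  -0.12390327  0.08932083] [3.13124091e+00 1.60064303e-03 1.68764399e+00] [12.43841124  2.86415414 -1.3544007 ]
```

View pics/w4.png

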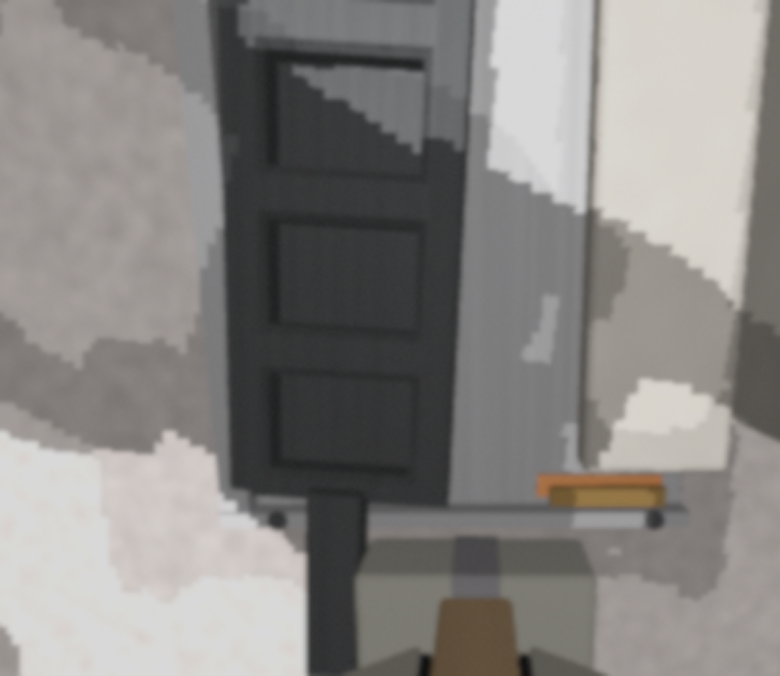

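The carriage is up against the front stop on the right, with three of its sockets visible and clear of the hood. I'll give the left ear a last tap to square it.

step_arm --pt "0 1.5 0.18 0 0 0 0" --pt "0 3 0.35 0 0 0 0" --pt "0 3 0.35 3.5 0 0 0" --pt "0 3 0.35 7.5 0 0 0" --pt "0 3 0.35 11.5 0 0 0"

```text
time: 26.52
tool_pos: [0.6082, -0.1201, 0.2022]
tool_rot: [-3.136, -0.002, 1.689]
contact_force: [1.2, -0.5, -1.9]
opening: 0.018
grip_force: 60.0
```

step_arm --pt "0 -0.5 4.1 0 0 0 0" --pt "0 -1 8.2 0 0 0 0" --pt "0 -1.5 12.3 0 0 0 0" --pt "0 -2 16.4 0 0 0 0" --pt "0 -2.4 20.6 0 0 0 0"

```text
time: 26.93
tool_pos: [0.5841, 0.0863, 0.2023]
tool_rot: [-3.139, 0.0, 1.688]
contact_force: [0.5, 0.3, -2.6]
opening: 0.0177
grip_force: 60.0
```

step_arm --pt "0 0 0 0 0 0 0" --pt "0 0 0 -3 0 0 0" --pt "0 0 0 -7 0 0 0" --pt "0 0 0 -10 0 0 0" --pt "0 0 0 -11.5 0 0 0"

```text
time: 27.35
tool_pos: [0.5822, 0.0847, 0.0831]
tool_rot: [-3.133, -0.001, 1.689]
contact_force: [-0.6, -0.2, -2.4]
opening: 0.0178
grip_force: 60.0
```

step_arm --pt "0 0 0 0 0 0 0" --pt "0 -0.3 -0.04 0 0 0 0" --pt "0 -0.6 -0.07 0 0 0 0" --pt "0 -0.9 -0.11 0 0 0 0"

```text
time: 27.68
tool_pos: [0.5774, 0.0837, 0.0895]
tool_rot: [3.139, 0.0, 1.689]
contact_force: [0.3, -0.1, -0.9]
opening: 0.018
grip_force: 60.0
```

step_arm --pt "0 -0.2 -0.02 0 0 0 0" --pt "0 -0.4 -0.05 0 0 0 0" --pt "0 -0.6 -0.07 0 0 0 0"

```text
time: 27.93
tool_pos: [0.5714, 0.0831, 0.0889]
tool_rot: [3.139, 0.0, 1.689]
contact_force: [1.7, 0.8, -1.4]
opening: 0.0177
grip_force: 60.0
```

step_arm --pt "0 -0.15 -0.02 0 0 0 0" --pt "0 -0.3 -0.04 0 0 0 0" --pt "0 -0.45 -0.05 0 0 0 0"

```text
time: 28.18
tool_pos: [0.5664, 0.0826, 0.088]
tool_rot: [3.141, 0.0, 1.689]
contact_force: [2.2, 0.8, -1.9]
opening: 0.0177
grip_force: 60.0
```

step_arm --pt "0 -0.15 -0.02 0 0 0 0" --pt "0 -0.3 -0.04 0 0 0 0"

```text
time: 28.35
tool_pos: [0.5633, 0.0822, 0.0878]
tool_rot: [3.141, 0.0, 1.689]
contact_force: [2.1, 0.4, -2.7]
opening: 0.0175
grip_force: 60.0
```

step_arm --pt "0 -0.15 -0.02 0 0 0 0" --pt "0 -0.3 -0.04 0 0 0 0"

```text
time: 28.52
tool_pos: [0.5613, 0.082, 0.088]
tool_rot: [3.139, -0.0, 1.689]
contact_force: [7.3, 1.3, -4.2]
opening: 0.0179
grip_force: 60.0
```

step_arm --pt "0 1.5 0.18 0 0 0 0" --pt "0 3 0.35 0 0 0 0" --pt "0 3 0.35 3.5 0 0 0" --pt "0 3 0.35 7.5 0 0 0" --pt "0 3 0.35 11.5 0 0 0"

```text
time: 28.93
tool_pos: [0.5888, 0.0851, 0.2023]
tool_rot: [-3.136, -0.0, 1.689]
contact_force: [1.5, -0.4, -1.7]
opening: 0.0178
grip_force: 60.0
```

step_arm --pt "0 -0.8 -3.6 0 0 0 0.014" --pt "0 -1.6 -7.2 0 0 0 0.028" --pt "0 -2.5 -10.8 0 0 0 0.042" --pt "0 -3.5 -14.4 0 0 0 0.056" --pt "0 -4.5 -18 0 0 0 0.07"

```text
time: 29.35
tool_pos: [0.5436, -0.0959, 0.2023]
tool_rot: [-3.14, -0.001, 1.76]
contact_force: [0.6, 0.6, -2.0]
opening: 0.0177
grip_force: 60.0
```

step_arm --pt "0 -1 -3.6 0 0 0 0.014" --pt "0 -2 -7.2 0 0 0 0.028" --pt "0 -3 -10.8 0 0 0 0.042" --pt "0 -3.9 -14.4 0 0 0 0.056" --pt "0 -4.6 -17.7 0 0 0 0.07"

```text
time: 29.77
tool_pos: [0.4974, -0.2732, 0.2023]
tool_rot: [-3.14, -0.002, 1.829]
contact_force: [0.4, 0.1, -2.7]
opening: 0.018
grip_force: 60.0
```

step_arm --pt "0 0 0 0 0 0 0" --pt "0 0 0 0 0 0 0" --pt "0 0 0 0 0 0 0"

```text
time: 30.02
tool_pos: [0.4987, -0.271, 0.2022]
tool_rot: [-3.141, -0.002, 1.828]
contact_force: [0.9, 0.2, -2.7]
opening: 0.0177
grip_force: 60.0
```

Run:
```python
from h import *
shot("top","top2",(140,120,400,240),3)
o=observe();print(o["time"],o["tool_pos"],o["tool_rot"])
```

```text
30.0667 [ 0.49901413 -0.27046427  0.20234996] [-3.14088327e+00 -1.58824253e-03  1.82928111e+00]
```

View pics/top2.png

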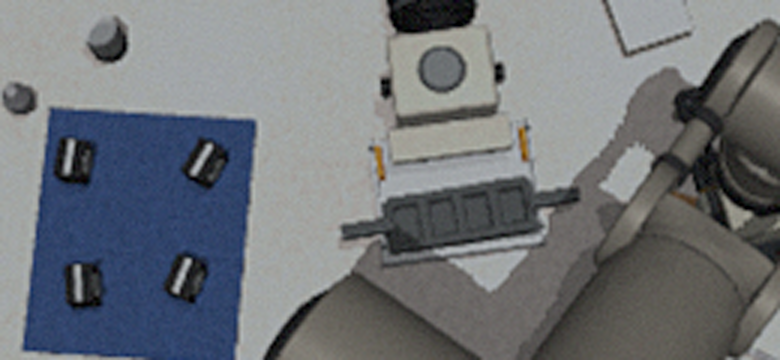

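The carriage sits flush and near square at the stop, and all four sockets at (407–513, 205–230 crop) are clear of the hood. Four cubes remain on the cloth, so I'll set the mallet down.

step_arm --pt "0 0 0 -3 0 0 0" --pt "0 0 0 -6.5 0 0 0" --pt "0 0 0 -9.5 0 0 0" --pt "0 0 0 -11 0 0 0" --pt "0 0 0 -11.5 0 0 0"

```text
time: 30.48
tool_pos: [0.498, -0.2688, 0.0847]
tool_rot: [-3.138, -0.005, 1.831]
contact_force: [0.3, 0.4, -3.1]
opening: 0.0175
grip_force: 60.0
```

step_arm --pt "0 0 0 0 0 0 0" --pt "0 0 0 -0.3 0 0 0" --pt "0 0 0 -0.6 0 0 0" --pt "0 0 0 -0.9 0 0 0" --pt "0 0 0 -1.0 0 0 0"

```text
time: 30.9
tool_pos: [0.4995, -0.2717, 0.0782]
tool_rot: [3.141, 0.001, 1.829]
contact_force: [-0.0, 0.6, -2.8]
opening: 0.0178
grip_force: 60.0
```

step_arm --pt "0 0 0 -0.15 0 0 0" --pt "0 0 0 -0.3 0 0 0"

```text
time: 31.07
tool_pos: [0.4994, -0.2719, 0.075]
tool_rot: [3.141, 0.001, 1.829]
contact_force: [0.1, 0.1, -1.5]
opening: 0.0178
grip_force: 60.0
```

step_arm --pt "0 0 0 -0.1 0 0 0" --pt "0 0 0 -0.15 0 0 0" --pt "0 0 0 -0.15 0 0 0"

```text
time: 31.32
tool_pos: [0.4992, -0.2717, 0.0731]
tool_rot: [3.142, -0.0, 1.829]
contact_force: [0.1, -0.2, -0.7]
opening: 0.0177
grip_force: 60.0
```

step_arm --pt "0.25 0 0 0 0 0 0" --pt "0.4 0 0 0 0 0 0" --pt "0.6 0 0 0 0 0 0" --pt "0.7 0 0 0 0 0 0" --pt "0.7 0 0 0 0 0 0"

```text
time: 31.73
tool_pos: [0.4994, -0.2718, 0.0734]
tool_rot: [3.141, 0.0, 1.829]
contact_force: [-0.4, 0.9, -0.3]
opening: 0.0449
grip_force: 0.0
```

step_arm --pt "0.7 0 0 0 0 0 0" --pt "0.7 0 0 0 0 0 0" --pt "0.8 0 0 2 0 0 0" --pt "0.8 0 0 5 0 0 0" --pt "1 0 0 9 0 0 0"

```text
time: 32.15
tool_pos: [0.4978, -0.2707, 0.1618]
tool_rot: [-3.138, -0.005, 1.829]
contact_force: [1.6, -0.1, 0.1]
opening: 0.0762
grip_force: 0.0
```

step_arm --pt "1 0 0 4 0 0 0" --pt "1 0 3 6 0 0 0" --pt "1 0 7 7 0 0 0" --pt "1 0 11 8 0 0 0" --pt "1 0 15 9 0 0 -0.04"

```text
time: 32.57
tool_pos: [0.4989, -0.1204, 0.254]
tool_rot: [3.141, 0.0, 1.788]
contact_force: [1.2, -0.1, 0.2]
opening: 0.0918
grip_force: 0.0
```

step_arm --pt "1 0.5 4 1 0 0 -0.03" --pt "1 1 8 2 0 0 -0.06" --pt "1 1.5 12 3 0 0 -0.08" --pt "1 2 16 4 0 0 -0.1" --pt "1 2 20 4 0 0 -0.1"

```text
time: 32.98
tool_pos: [0.5202, 0.0803, 0.2954]
tool_rot: [3.137, 0.0, 1.688]
contact_force: [0.5, 0.4, 0.1]
opening: 0.0916
grip_force: 0.0
```

step_arm --pt "1 0.5 4 0 0 0 0" --pt "1 1 8 0 0 0 0" --pt "1 1 12 0 0 0 0" --pt "1 1 16 0 0 0 0" --pt "1 1 19 0 0 0 0"

```text
time: 33.4
tool_pos: [0.5286, 0.2715, 0.2931]
tool_rot: [-3.142, -0.001, 1.69]
contact_force: [-0.5, -0.7, -0.5]
opening: 0.0919
grip_force: 0.0
```

step_arm --pt "1 0 0 0 0 0 0" --pt "1 0 0 0 0 0 0" --pt "1 0 0 0 0 0 0" --pt "1 0 0 0 0 0 0"

```text
time: 33.73
tool_pos: [0.5294, 0.267, 0.2933]
tool_rot: [-3.142, 0.0, 1.687]
contact_force: [0.2, 0.2, -0.9]
opening: 0.0916
grip_force: 0.0
```

Run:
```python
from h import *
shot("wrist","w5",(0,0,560,300),1.42)
o=observe();print(o["time"],o["tool_pos"],o["tool_rot"])
```

```text
33.7833 [0.52950541 0.26692702 0.29347568] [3.14131108e+00 2.61359128e-04 1.68697326e+00]
```

View pics/w5.png

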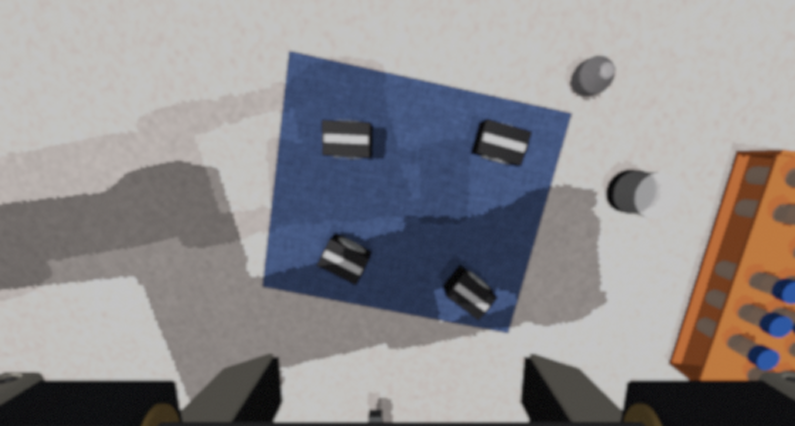

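Four cubes show on the cloth, with their strips in the crop at (346,139), (503,143), (343,258) and (472,292). I'll measure the strips and the sockets from the earlier w4 view.

Run:
```python
from h import *
im,m=load("w5")
for c in [(346,139),(503,143),(343,260),(472,292)]:
    u,v=(np.array(c)/1.42).astype(int); w=im[v-16:v+17,u-22:u+23].astype(int)
    M=((w.min(2)>110)&(w.max(2)-w.min(2)<40)).astype(np.uint8)
    n,l,s,cc=cv2.connectedComponentsWithStats(M); k=1+np.argmax(s[1:,4])
    P=np.argwhere(l==k)[:,::-1]+[u-22,v-16]; W=p2w(P,.050,m)[:,:2]
    r=cv2.minAreaRect((W*1e4).astype(np.float32)); B=cv2.boxPoints(r)/1e4
    e=max([(B[1]-B[0]),(B[2]-B[1])],key=np.linalg.norm)
    a=np.arctan2(e[1],e[0]); a=(a+np.pi/2)%np.pi-np.pi/2
    print(c,s[k,4],np.round(np.array(r[0])/1e4,4),np.round(np.array(r[1])/10,1),"cube yaw",round(a,3),"tool yaw",round(a+np.pi/2,3))
im,m=load("w4")
s=np.array([(345,420),(347,275),(345,113)])/2.6+[100,0]
W=p2w(s,.030,m)[:,:2];print(W)
d=W[2]-W[0];print(np.arctan2(-d[0],d[1]),np.linalg.norm(d))
```

```text
(346, 139) 226 [0.4726 0.3565] [37.5  7.7] cube yaw 0.118 tool yaw 1.689
(503, 143) 221 [0.6031 0.3693] [ 7.8 37.5] cube yaw -0.131 tool yaw 1.44
(343, 260) 145 [0.478  0.2529] [ 7.6 35.9] cube yaw -0.361 tool yaw 1.21
(472, 292) 120 [0.5986 0.2328] [ 7.3 36.1] cube yaw -0.489 tool yaw 1.082
[[ 0.5457238  -0.07961226]
 [ 0.5436509  -0.04409981]
 [ 0.54058822 -0.00845285]]
0.07204518492401436 0.07134448457784316
```

step_arm --pt "1 -1.2 1.8 -3 0 0 0" --pt "1 -2.4 3.6 -6 0 0 0" --pt "1 -3.6 5.4 -9 0 0 0" --pt "1 -4.8 7.2 -12 0 0 0" --pt "1 -5.7 9 -15 0 0 0"

```text
time: 34.2
tool_pos: [0.4719, 0.3577, 0.1425]
tool_rot: [3.141, -0.0, 1.687]
contact_force: [0.4, 1.0, -0.6]
opening: 0.0915
grip_force: 0.0
```

step_arm --pt "1 0 0 -2.5 0 0 0" --pt "1 0 0 -4.5 0 0 0" --pt "1 0 0 -5 0 0 0" --pt "1 0 0 -5 0 0 0" --pt "1 0 0 -5 0 0 0"

```text
time: 34.62
tool_pos: [0.4733, 0.3579, 0.0944]
tool_rot: [3.14, -0.001, 1.687]
contact_force: [-0.6, -0.2, 0.7]
opening: 0.0921
grip_force: 0.0
```

```bash
cat >> h.py <<'E'
def strip(name,c,z,rx=40,ry=30,thr=110):
    im,m=load(name); u,v=c; x0=max(u-rx,0); y0=max(v-ry,0); w=im[y0:v+ry,x0:u+rx].astype(int)
    M=((w.min(2)>thr)&(w.max(2)-w.min(2)<40)).astype(np.uint8)
    n,l,s,cc=cv2.connectedComponentsWithStats(M); k=1+np.argmax(s[1:,4])
    P=np.argwhere(l==k)[:,::-1]+[x0,y0]; W=p2w(P,z,m)[:,:2]
    r=cv2.minAreaRect((W*1e4).astype(np.float32)); B=cv2.boxPoints(r)/1e4
    e=max([(B[1]-B[0]),(B[2]-B[1])],key=np.linalg.norm); a=np.arctan2(e[1],e[0]); a=(a+np.pi/2)%np.pi-np.pi/2
    return s[k,4],np.round(np.array(r[0])/1e4,4),np.round(np.array(r[1])/10,1),round(a,3)
E
python3 - <<'E'
from h import *
shot("wrist","w6")
o=observe();print(o["time"],o["tool_pos"],o["tool_rot"])
im,m=load("w6"); c=w2p([[.4726,.3565,.05]],m)[0].astype(int); print(c,strip("w6",c,.05,80,50))
E
```

```text
34.6667 [0.47358034 0.35813307 0.09491485] [ 3.13893268e+00 -1.04318749e-03  1.68757733e+00]
[280 238] (np.int32(312), array([0.4728, 0.3567]), array([33.8,  4.5]), np.float32(0.076))
```

View pics/w6.png

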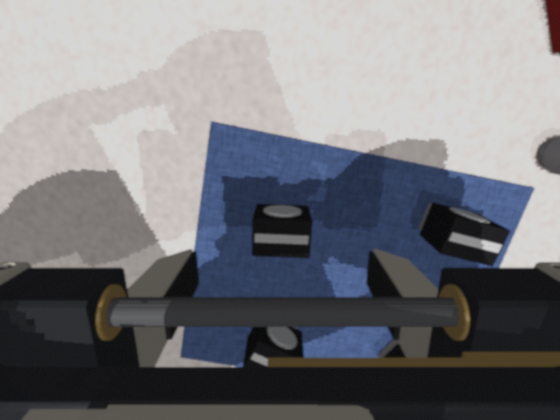

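The cube strip is at (281,239), centred between the fingers and square to them. Descend and grip.

step_arm --pt "1 -0.1 -0.1 -2.5 0 0 0" --pt "1 -0.1 -0.1 -5 0 0 0" --pt "1 -0.1 -0.1 -7 0 0 0" --pt "1 -0.1 -0.1 -7.5 0 0 0" --pt "0.3 -0.1 -0.1 -7.5 0 0 0" --grip_force 25

```text
time: 35.08
tool_pos: [0.4714, 0.357, 0.0183]
tool_rot: [-3.141, 0.0, 1.688]
contact_force: [0.3, -0.3, -0.8]
opening: 0.0887
grip_force: 0.0
```

step_arm --pt "0.3 0 0 0 0 0 0" --pt "0.3 0 0 0 0 0 0" --pt "0.3 0 0 0 0 0 0" --pt "0.3 0 0 0 0 0 0" --pt "0.3 0 0 0 0 0 0"

```text
time: 35.5
tool_pos: [0.4716, 0.3575, 0.0191]
tool_rot: [3.14, -0.001, 1.689]
contact_force: [-0.3, -0.1, -0.4]
opening: 0.0566
grip_force: 0.0
```

step_arm --pt "0.3 0 0 0 0 0 0" --pt "0.3 0 0 0 0 0 0" --pt "0.3 0 0 0 0 0 0" --pt "0.3 0 0 0 0 0 0"

```text
time: 35.83
tool_pos: [0.4714, 0.3574, 0.0184]
tool_rot: [3.141, -0.0, 1.689]
contact_force: [0.3, -0.3, 1.2]
opening: 0.04
grip_force: 24.8
```

step_arm --pt "0.3 0 0 2 0 0 0" --pt "0.3 0 0 5 0 0 0" --pt "0.3 0 0 9 0 0 0" --pt "0.3 0.5 -2 12 0 0 0" --pt "0.3 1 -5 12 0 0 0"

```text
time: 36.25
tool_pos: [0.4841, 0.3102, 0.1447]
tool_rot: [3.13, -0.004, 1.692]
contact_force: [1.5, 0.5, -1.4]
opening: 0.04
grip_force: 24.8
```

step_arm --pt "0.3 0.7 -4 0 0 0 0" --pt "0.3 1.4 -8 0 0 0 0" --pt "0.3 2 -12 0 0 0 0" --pt "0.3 2.7 -16 0 0 0 0" --pt "0.3 3.4 -20 0 0 0 0"

```text
time: 36.67
tool_pos: [0.5148, 0.1055, 0.1381]
tool_rot: [-3.141, -0.0, 1.689]
contact_force: [1.2, -1.0, -1.5]
opening: 0.0404
grip_force: 24.8
```

step_arm --pt "0.3 0.7 -4 0 0 0 0" --pt "0.3 1.4 -8 0 0 0 0" --pt "0.3 2 -12 0 0 0 0" --pt "0.3 2.7 -16 0 0 0 0" --pt "0.3 3.4 -20 0 0 0 0"

```text
time: 37.08
tool_pos: [0.5489, -0.0946, 0.138]
tool_rot: [-3.141, -0.0, 1.689]
contact_force: [0.7, 0.8, -2.2]
opening: 0.0399
grip_force: 24.8
```

step_arm --pt "0.3 0 -2.7 0 0 0 0" --pt "0.3 0 -2.7 0 0 0 0" --pt "0.3 0 -2.7 0 0 0 0" --pt "0.3 0 -2.7 0 0 0 0"

```text
time: 37.42
tool_pos: [0.5488, -0.119, 0.1378]
tool_rot: [-3.141, -0.001, 1.688]
contact_force: [0.8, 0.4, -1.8]
opening: 0.0401
grip_force: 24.8
```

Run:
```python
from h import *
shot("wrist","w7",(160,40,400,240),3)
o=observe();print(o["time"],o["tool_pos"],o["tool_rot"],o["opening"])
```

```text
37.4667 [ 0.54886929 -0.1185361   0.13795281] [-3.14083581e+00 -8.42778048e-04  1.68956630e+00] 0.0400277978538245
```

View pics/w7.png

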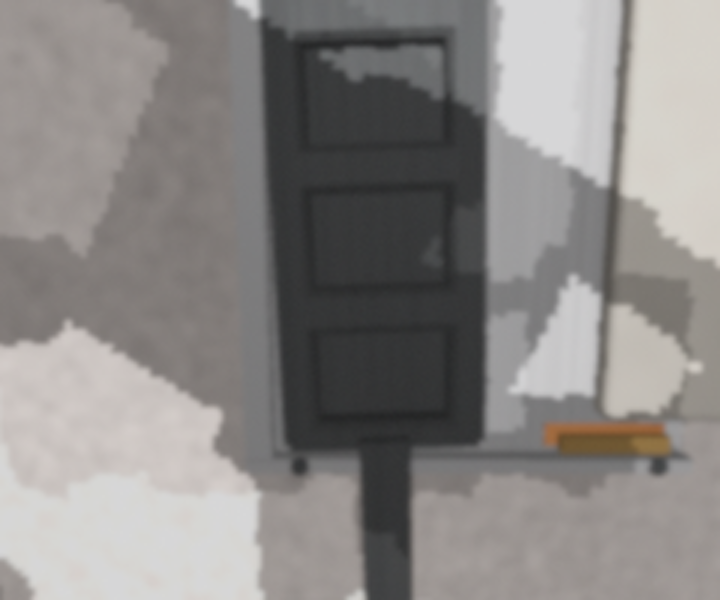

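Sockets 3, 2 and 1 lie in the crop at about (382,370), (378,238) and (375,90), with the ear below and a slight cock. I'll fit the carriage pose to the socket corners.

```bash
cat > fit.py <<'E'
from h import *
from scipy.optimize import least_squares
pts=[];mod=[]
def soc(yc,c):
    for (u,v),(a,b) in zip(c,[(-20,14),(20,14),(-20,-14),(20,-14)]): pts.append((u,v)); mod.append((a/1e3,yc+b/1e3))
soc(-.054,[(308,327),(456,322),(313,420),(453,416)])
soc(-.018,[(300,189),(456,183),(307,293),(455,288)])
soc(.018,[(294,38),(456,30),(300,152),(455,147)])
pts+=[(288,445),(484,443)]; mod+=[(-.028,-.072),(.028,-.072)]
im,m=load("w7")
W=p2w(np.array(pts)/3+[160,40]-.33,.034,m)[:,:2]; mod=np.array(mod)
f=lambda p:((mod@np.array([[np.cos(p[2]),np.sin(p[2])],[-np.sin(p[2]),np.cos(p[2])]])+p[:2])-W).ravel()
r=least_squares(f,[.534,-.03,.11],loss="soft_l1",f_scale=.002); p=r.x
print(p,np.round(f(p).reshape(-1,2)*1e3,1).tolist())
for i in range(4):
    y=.054-.036*i; print(i,np.round(p[:2]+y*np.array([-np.sin(p[2]),np.cos(p[2])]),4))
print("tool yaw",p[2]+np.pi/2)
E
python3 fit.py
```

```text
[ 0.54036936 -0.02677985  0.14722818] [[-0.3, -0.1], [0.3, -0.2], [-0.1, -2.9], [1.5, -2.7], [-0.1, 1.1], [0.1, 0.8], [-0.4, -0.9], [0.6, -1.0], [-0.5, 1.9], [-0.1, 1.3], [-0.4, 0.1], [0.4, 0.2], [-1.3, -0.2], [0.4, 1.0]]
0 [0.5324 0.0266]
1 [ 0.5377 -0.009 ]
2 [ 0.543  -0.0446]
3 [ 0.5483 -0.0802]
tool yaw 1.7180245025651115
```

step_arm --pt "0.3 -0.05 2 0 0 0 0.03" --pt "0.3 -0.05 3.9 0 0 0 0.03" --pt "0.3 -0.05 3.9 -2.5 0 0 0.03" --pt "0.3 -0.05 3.9 -5 0 0 0.03" --pt "0.3 -0.05 3.9 -7.3 0 0 0.03"

```text
time: 37.88
tool_pos: [0.5487, -0.0784, 0.0647]
tool_rot: [3.141, 0.0, 1.722]
contact_force: [0.2, -0.0, -1.8]
opening: 0.0398
grip_force: 24.8
```

step_arm --pt "0.3 0 0 0 0 0 0" --pt "0.3 0 0 0 0 0 0" --pt "0.3 0 0 0 0 0 0"

```text
time: 38.13
tool_pos: [0.5495, -0.0801, 0.0665]
tool_rot: [3.14, 0.001, 1.72]
contact_force: [-0.6, -0.3, -0.6]
opening: 0.0399
grip_force: 24.8
```

step_arm --pt "0.3 0 0 -0.3 0 0 0" --pt "0.3 0 0 -0.6 0 0 0" --pt "0.3 0 0 -0.9 0 0 0" --pt "0.3 0 0 -1.2 0 0 0"

```text
time: 38.47
tool_pos: [0.549, -0.0808, 0.0535]
tool_rot: [3.141, 0.0, 1.719]
contact_force: [-0.2, -0.7, -1.1]
opening: 0.0402
grip_force: 24.8
```

step_arm --pt "0.3 -0.05 0.1 -0.2 0 0 0" --pt "0.3 -0.05 0.1 -0.4 0 0 0" --pt "0.3 -0.05 0.1 -0.6 0 0 0"

```text
time: 38.72
tool_pos: [0.5482, -0.0797, 0.047]
tool_rot: [-3.142, -0.0, 1.719]
contact_force: [1.0, -0.5, -1.3]
opening: 0.04
grip_force: 24.8
```

step_arm --pt "0.3 0 0 -0.2 0 0 0" --pt "0.3 0 0 -0.4 0 0 0"

```text
time: 38.88
tool_pos: [0.5482, -0.0797, 0.043]
tool_rot: [3.142, -0.0, 1.719]
contact_force: [-0.3, -0.6, -1.2]
opening: 0.0402
grip_force: 24.8
```

step_arm --pt "0.3 0 0 -0.2 0 0 0" --pt "0.3 0 0 -0.4 0 0 0" --pt "0.3 0 0 -0.5 0 0 0"

```text
time: 39.13
tool_pos: [0.5482, -0.0797, 0.0384]
tool_rot: [-3.142, -0.0, 1.719]
contact_force: [-3.8, 0.2, 9.7]
opening: 0.04
grip_force: 24.8
```

step_arm --pt "0.5 0 0 0 0 0 0" --pt "0.6 0 0 0 0 0 0" --pt "0.6 0 0 0 0 0 0" --pt "0.6 0 0 0 0 0 0"

```text
time: 39.47
tool_pos: [0.5484, -0.0797, 0.0383]
tool_rot: [3.141, 0.0, 1.719]
contact_force: [-0.3, -0.1, -0.2]
opening: 0.0547
grip_force: 0.0
```

step_arm --pt "0.6 0 0 2 0 0 0" --pt "0.6 0 0 5 0 0 0" --pt "0.6 0 0 9 0 0 0" --pt "1 0 0 13 0 0 0" --pt "1 0 2 17 0 0 0"

```text
time: 39.88
tool_pos: [0.5483, -0.0631, 0.2077]
tool_rot: [3.141, 0.002, 1.716]
contact_force: [0.4, -0.9, 0.3]
opening: 0.0641
grip_force: 0.0
```

step_arm --pt "1 0.5 4 0 0 0 -0.05" --pt "1 1 8 0 0 0 -0.1" --pt "1 1.5 12 0 0 0 -0.15" --pt "1 2 16 0 0 0 -0.2" --pt "1 2.5 20 0 0 0 -0.25"

```text
time: 40.3
tool_pos: [0.5732, 0.1408, 0.2057]
tool_rot: [3.141, -0.0, 1.466]
contact_force: [0.4, -0.4, 0.3]
opening: 0.0912
grip_force: 0.0
```

step_arm --pt "1 0.5 4 0 0 0 -0.03" --pt "1 1 8 0 0 0 -0.03" --pt "1 1.5 12 0 0 0 -0.03" --pt "1 2 16 0 0 0 -0.03" --pt "1 2.5 20 0 0 0 -0.03"

```text
time: 40.72
tool_pos: [0.598, 0.341, 0.2055]
tool_rot: [3.141, 0.0, 1.439]
contact_force: [0.9, 0.1, 1.2]
opening: 0.0915
grip_force: 0.0
```

step_arm --pt "1 0.5 3 -2 0 0 0" --pt "1 0.5 3 -5.5 0 0 0" --pt "1 0.5 3 -9 0 0 0" --pt "1 0.5 3 -11.5 0 0 0" --pt "1 0.5 3 -11.5 0 0 0"

```text
time: 41.13
tool_pos: [0.5996, 0.3676, 0.0832]
tool_rot: [-3.131, 0.007, 1.439]
contact_force: [-1.3, -0.7, -1.6]
opening: 0.0917
grip_force: 0.0
```

step_arm --pt "1 0 0 0 0 0 0" --pt "1 0 0 0 0 0 0"

```text
time: 41.3
tool_pos: [0.6044, 0.3693, 0.0927]
tool_rot: [3.139, -0.002, 1.439]
contact_force: [-0.3, -0.5, 1.2]
opening: 0.0917
grip_force: 0.0
```

Run:
```python
from h import *
shot("wrist","w8")
o=observe();print(o["time"],o["tool_pos"],o["tool_rot"])
im,m=load("w8"); c=w2p([[.6031,.3693,.05]],m)[0].astype(int); print(c,strip("w8",c,.05,60,25))
```

```text
41.35 [0.60472155 0.36943079 0.09342145] [ 3.13764973e+00 -2.52177285e-03  1.43850534e+00]
[280 238] (np.int32(268), array([0.6038, 0.3695]), array([ 4.3, 34.7]), np.float32(-0.132))
```

step_arm --pt "1 0 0 -2.5 0 0 0" --pt "1 0 0 -5 0 0 0" --pt "1 0 0 -7 0 0 0" --pt "1 0 0 -7.4 0 0 0" --pt "0.3 0 0 -7.4 0 0 0"

```text
time: 41.77
tool_pos: [0.6034, 0.3688, 0.017]
tool_rot: [3.142, 0.0, 1.439]
contact_force: [0.1, 0.8, 0.3]
opening: 0.0886
grip_force: 0.0
```

step_arm --pt "0.3 0 0 0 0 0 0" --pt "0.3 0 0 0 0 0 0" --pt "0.3 0 0 0 0 0 0" --pt "0.3 0 0 0 0 0 0" --pt "0.3 0 0 0 0 0 0"

```text
time: 42.18
tool_pos: [0.6036, 0.3692, 0.0175]
tool_rot: [3.14, -0.001, 1.439]
contact_force: [-0.2, -0.9, -1.3]
opening: 0.0568
grip_force: 0.0
```

step_arm --pt "0.3 0 0 0 0 0 0" --pt "0.3 0 0 0 0 0 0" --pt "0.3 0 0 0 0 0 0" --pt "0.3 0 0 0 0 0 0"

```text
time: 42.52
tool_pos: [0.6033, 0.369, 0.0166]
tool_rot: [3.141, -0.0, 1.439]
contact_force: [-0.4, 0.0, 1.0]
opening: 0.0399
grip_force: 25.0
```

step_arm --pt "0.3 0 0 2 0 0 0" --pt "0.3 0 0 5 0 0 0" --pt "0.3 0 0 9 0 0 0" --pt "0.3 -0.5 -2 12 0 0 0.03" --pt "0.3 -1 -5 12 0 0 0.06"

```text
time: 42.93
tool_pos: [0.5961, 0.3222, 0.144]
tool_rot: [3.13, -0.007, 1.503]
contact_force: [2.0, 0.1, -0.5]
opening: 0.0398
grip_force: 25.0
```

step_arm --pt "0.3 -0.7 -4 0 0 0 0.05" --pt "0.3 -1.4 -8 0 0 0 0.1" --pt "0.3 -2 -12 0 0 0 0.15" --pt "0.3 -2.7 -16 0 0 0 0.2" --pt "0.3 -3.4 -20 0 0 0 0.219"

```text
time: 43.35
tool_pos: [0.5584, 0.1173, 0.1364]
tool_rot: [-3.141, 0.0, 1.721]
contact_force: [1.1, -1.2, -0.8]
opening: 0.0396
grip_force: 25.0
```

step_arm --pt "0.3 -0.7 -4 0 0 0 0" --pt "0.3 -1.2 -8 0 0 0 0" --pt "0.3 -1.65 -12 0 0 0 0" --pt "0.3 -1.65 -15 0 0 0 0" --pt "0.3 -1.65 -16.4 0 0 0 0"

```text
time: 43.77
tool_pos: [0.5423, -0.0489, 0.1365]
tool_rot: [-3.142, 0.001, 1.715]
contact_force: [0.5, 0.1, -0.6]
opening: 0.0401
grip_force: 25.0
```

step_arm --pt "0.3 0 0 -2 0 0 0" --pt "0.3 0 0 -5 0 0 0" --pt "0.3 0 0 -7.3 0 0 0" --pt "0.3 0 0 -7.3 0 0 0" --pt "0.3 0 0 -7.3 0 0 0"

```text
time: 44.18
tool_pos: [0.542, -0.0449, 0.0628]
tool_rot: [-3.139, -0.001, 1.718]
contact_force: [-0.3, 0.8, -1.2]
opening: 0.0398
grip_force: 25.0
```

step_arm --pt "0.3 0 0 -0.3 0 0 0" --pt "0.3 0 0 -0.6 0 0 0" --pt "0.3 0 0 -0.8 0 0 0" --pt "0.3 0 0 -0.8 0 0 0"

```text
time: 44.52
tool_pos: [0.543, -0.045, 0.056]
tool_rot: [3.141, 0.0, 1.718]
contact_force: [-0.7, -0.2, -1.7]
opening: 0.0399
grip_force: 25.0
```

step_arm --pt "0.3 0 0 -0.3 0 0 0" --pt "0.3 0 0 -0.6 0 0 0" --pt "0.3 0 0 -0.9 0 0 0"

```text
time: 44.77
tool_pos: [0.5428, -0.045, 0.0464]
tool_rot: [3.141, 0.0, 1.718]
contact_force: [-0.6, 0.1, -0.6]
opening: 0.0397
grip_force: 25.0
```

step_arm --pt "0.3 0 0 -0.2 0 0 0" --pt "0.3 0 0 -0.4 0 0 0"

```text
time: 44.93
tool_pos: [0.5426, -0.045, 0.0422]
tool_rot: [-3.141, -0.0, 1.718]
contact_force: [0.4, 0.3, -0.9]
opening: 0.04
grip_force: 25.0
```

step_arm --pt "0.3 0 0 -0.2 0 0 0" --pt "0.3 0 0 -0.4 0 0 0"

```text
time: 45.1
tool_pos: [0.5428, -0.0451, 0.0383]
tool_rot: [3.142, -0.0, 1.718]
contact_force: [-0.4, 0.6, -1.5]
opening: 0.0398
grip_force: 25.0
```

step_arm --pt "0.3 0 0 -0.15 0 0 0" --pt "0.3 0 0 -0.25 0 0 0"

```text
time: 45.27
tool_pos: [0.5427, -0.0451, 0.0365]
tool_rot: [3.142, 0.0, 1.718]
contact_force: [-5.4, 1.0, 14.0]
opening: 0.0402
grip_force: 25.0
```

step_arm --pt "0.5 0 0 0 0 0 0" --pt "0.6 0 0 0 0 0 0" --pt "0.6 0 0 0 0 0 0" --pt "0.6 0 0 0 0 0 0"

```text
time: 45.6
tool_pos: [0.5428, -0.0451, 0.036]
tool_rot: [3.141, 0.0, 1.718]
contact_force: [-1.1, 0.9, 0.4]
opening: 0.0548
grip_force: 0.0
```

step_arm --pt "0.6 0 0 2 0 0 0" --pt "0.6 0 0 5 0 0 0" --pt "0.6 0 0 9 0 0 0" --pt "1 0 0 13 0 0 0" --pt "1 0 2 17 0 0 0"

```text
time: 46.02
tool_pos: [0.5428, -0.0285, 0.2054]
tool_rot: [3.141, 0.001, 1.715]
contact_force: [1.7, -0.1, -0.2]
opening: 0.0644
grip_force: 0.0
```

step_arm --pt "1 -0.9 4 0 0 0 -0.1" --pt "1 -1.8 8 0 0 0 -0.2" --pt "1 -2.7 12 0 0 0 -0.3" --pt "1 -3.6 16 0 0 0 -0.4" --pt "1 -4.5 20 0 0 0 -0.5"

```text
time: 46.43
tool_pos: [0.497, 0.1752, 0.2035]
tool_rot: [3.141, -0.0, 1.212]
contact_force: [1.7, -0.3, -0.5]
opening: 0.0913
grip_force: 0.0
```

step_arm --pt "1 -1 4 0 0 0 -0.008" --pt "1 -2 7.8 -1 0 0 -0.008" --pt "1 -2 7.8 -5 0 0 -0.008" --pt "1 -2 7.8 -9 0 0 -0.008" --pt "1 -2 7.8 -11.2 0 0 -0.008"

```text
time: 46.85
tool_pos: [0.4753, 0.252, 0.0877]
tool_rot: [-3.138, 0.003, 1.212]
contact_force: [-0.4, -0.4, -0.2]
opening: 0.0915
grip_force: 0.0
```

step_arm --pt "1 0 0 0 0 0 0" --pt "1 0 0 0 0 0 0" --pt "1 0 0 0 0 0 0" --pt "1 0 0 0 0 0 0"

```text
time: 47.18
tool_pos: [0.4793, 0.2519, 0.0934]
tool_rot: [3.138, -0.003, 1.209]
contact_force: [0.7, 0.3, 0.4]
opening: 0.092
grip_force: 0.0
```

Run:
```python
from h import *
shot("wrist","w9")
o=observe();print(o["time"],o["tool_pos"],o["tool_rot"])
im,m=load("w9"); c=w2p([[.478,.2529,.05]],m)[0].astype(int); print(c,strip("w9",c,.05,60,20),strip("w9",c,.05,60,16,90))
```

```text
47.2333 [0.4790862  0.25182329 0.09331087] [ 3.13855650e+00 -2.53146359e-03  1.20940584e+00]
[279 236] (np.int32(346), array([0.4787, 0.2522]), array([ 5. , 34.8]), np.float32(-0.361)) (np.int32(449), array([0.479 , 0.2521]), array([ 6.5, 35.6]), np.float32(-0.361))
```

step_arm --pt "1 0 0 -2.5 0 0 0" --pt "1 0 0 -5 0 0 0" --pt "1 0 0 -7 0 0 0" --pt "1 0 0 -7.3 0 0 0" --pt "0.3 0 0 -7.3 0 0 0"

```text
time: 47.65
tool_pos: [0.4777, 0.2514, 0.0184]
tool_rot: [-3.141, 0.0, 1.21]
contact_force: [1.0, -0.5, 0.4]
opening: 0.0887
grip_force: 0.0
```

step_arm --pt "0.3 0 0 0 0 0 0" --pt "0.3 0 0 0 0 0 0" --pt "0.3 0 0 0 0 0 0" --pt "0.3 0 0 0 0 0 0" --pt "0.3 0 0 0 0 0 0"

```text
time: 48.07
tool_pos: [0.4782, 0.2517, 0.019]
tool_rot: [3.14, -0.001, 1.21]
contact_force: [-0.0, 0.5, 0.6]
opening: 0.0563
grip_force: 0.0
```

step_arm --pt "0.3 0 0 0 0 0 0" --pt "0.3 0 0 0 0 0 0" --pt "0.3 0 0 0 0 0 0" --pt "0.3 0 0 0 0 0 0"

```text
time: 48.4
tool_pos: [0.4778, 0.2516, 0.0184]
tool_rot: [3.141, -0.0, 1.21]
contact_force: [-1.3, -0.1, 1.4]
opening: 0.0399
grip_force: 25.0
```

step_arm --pt "0.3 0 0 2 0 0 0" --pt "0.3 0 0 5 0 0 0" --pt "0.3 0 0 9 0 0 0" --pt "0.3 0.5 -2 12 0 0 0.06" --pt "0.3 1 -5 12 0 0 0.12"

```text
time: 48.82
tool_pos: [0.491, 0.2038, 0.1444]
tool_rot: [3.132, -0.006, 1.336]
contact_force: [1.7, -0.4, -1.1]
opening: 0.0397
grip_force: 25.0
```

step_arm --pt "0.3 1 -4 0 0 0 0.08" --pt "0.3 2 -8 0 0 0 0.16" --pt "0.3 3 -12 0 0 0 0.24" --pt "0.3 4 -16 0 0 0 0.32" --pt "0.3 4.95 -20 0 0 0 0.388"

```text
time: 49.23
tool_pos: [0.5372, -0.0003, 0.1381]
tool_rot: [-3.141, -0.0, 1.722]
contact_force: [1.0, -0.4, -1.1]
opening: 0.0396
grip_force: 25.0
```

step_arm --pt "0.3 0 -1.1 0 0 0 0" --pt "0.3 0 -1.1 -2 0 0 0" --pt "0.3 0 -1.1 -5 0 0 0" --pt "0.3 0 -1.1 -7.3 0 0 0" --pt "0.3 0 -1.1 -7.3 0 0 0"

```text
time: 49.65
tool_pos: [0.5338, -0.0089, 0.0609]
tool_rot: [-3.133, -0.003, 1.717]
contact_force: [-0.7, 0.3, -1.4]
opening: 0.04
grip_force: 25.0
```

step_arm --pt "0.3 0 0 0 0 0 0" --pt "0.3 0 0 -0.3 0 0 0" --pt "0.3 0 0 -0.6 0 0 0" --pt "0.3 0 0 -0.8 0 0 0" --pt "0.3 0 0 -0.8 0 0 0"

```text
time: 50.07
tool_pos: [0.5375, -0.0093, 0.0578]
tool_rot: [3.141, 0.0, 1.718]
contact_force: [-0.2, 0.8, -1.3]
opening: 0.0397
grip_force: 25.0
```

step_arm --pt "0.3 0 0 -0.3 0 0 0" --pt "0.3 0 0 -0.6 0 0 0" --pt "0.3 0 0 -0.9 0 0 0"

```text
time: 50.32
tool_pos: [0.5373, -0.0094, 0.0482]
tool_rot: [3.141, 0.0, 1.718]
contact_force: [0.1, -0.1, -2.1]
opening: 0.0399
grip_force: 25.0
```

step_arm --pt "0.3 0 0 -0.2 0 0 0" --pt "0.3 0 0 -0.4 0 0 0"

```text
time: 50.48
tool_pos: [0.5371, -0.0094, 0.0439]
tool_rot: [-3.141, -0.0, 1.718]
contact_force: [0.2, -0.4, -0.2]
opening: 0.0396
grip_force: 25.0
```

step_arm --pt "0.3 0 0 -0.2 0 0 0" --pt "0.3 0 0 -0.4 0 0 0"

```text
time: 50.65
tool_pos: [0.5373, -0.0094, 0.04]
tool_rot: [3.142, 0.0, 1.718]
contact_force: [0.3, -0.1, -1.1]
opening: 0.0399
grip_force: 25.0
```

step_arm --pt "0.3 0 0 -0.15 0 0 0" --pt "0.3 0 0 -0.25 0 0 0"

```text
time: 50.82
tool_pos: [0.5372, -0.0094, 0.0383]
tool_rot: [3.142, 0.0, 1.718]
contact_force: [-5.2, 0.2, 15.4]
opening: 0.0397
grip_force: 25.0
```

step_arm --pt "0.5 0 0 0 0 0 0" --pt "0.6 0 0 0 0 0 0" --pt "0.6 0 0 0 0 0 0" --pt "0.6 0 0 0 0 0 0"

```text
time: 51.15
tool_pos: [0.5373, -0.0094, 0.0378]
tool_rot: [3.141, 0.0, 1.718]
contact_force: [-0.3, 0.1, -0.3]
opening: 0.0546
grip_force: 0.0
```

step_arm --pt "0.6 0 0 2 0 0 0" --pt "0.6 0 0 5 0 0 0" --pt "0.6 0 0 9 0 0 0" --pt "1 0 0 13 0 0 0" --pt "1 0 2 17 0 0 -0.03"

```text
time: 51.57
tool_pos: [0.5373, 0.0072, 0.2071]
tool_rot: [3.141, 0.001, 1.685]
contact_force: [2.0, 0.1, -0.3]
opening: 0.0641
grip_force: 0.0
```

step_arm --pt "1 1 4 0 0 0 -0.11" --pt "1 2 8 0 0 0 -0.22" --pt "1 3 12 0 0 0 -0.33" --pt "1 4 16 0 0 0 -0.44" --pt "1 5 20 0 0 0 -0.55"

```text
time: 51.98
tool_pos: [0.5873, 0.2112, 0.2052]
tool_rot: [3.141, -0.0, 1.132]
contact_force: [0.7, 0.9, -0.2]
opening: 0.0914
grip_force: 0.0
```

step_arm --pt "1 1.1 2.2 -1 0 0 -0.056" --pt "1 1.1 2.2 -4 0 0 -0.056" --pt "1 1.1 2.2 -8 0 0 -0.056" --pt "1 1.1 2.2 -11 0 0 -0.056" --pt "1 1.1 2.2 -11.5 0 0 -0.056"

```text
time: 52.4
tool_pos: [0.5945, 0.2305, 0.0837]
tool_rot: [-3.134, 0.008, 1.082]
contact_force: [-0.5, 0.5, 0.3]
opening: 0.0916
grip_force: 0.0
```

step_arm --pt "1 0 0 0 0 0 0" --pt "1 0 0 0 0 0 0" --pt "1 0 0 0 0 0 0" --pt "1 0 0 0 0 0 0"

```text
time: 52.73
tool_pos: [0.5997, 0.2314, 0.0927]
tool_rot: [3.138, -0.003, 1.082]
contact_force: [-0.3, 0.8, 0.0]
opening: 0.0919
grip_force: 0.0
```

Run:
```python
from h import *
shot("wrist","w10")
o=observe();print(o["time"],o["tool_pos"],o["tool_rot"])
im,m=load("w10"); c=w2p([[.5986,.2328,.05]],m)[0].astype(int); print(c,strip("w10",c,.05,60,20),strip("w10",c,.05,60,16,90))
```

```text
52.7833 [0.59939698 0.231383   0.09232447] [ 3.13871057e+00 -2.58985633e-03  1.08155244e+00]
[279 237] (np.int32(359), array([0.5985, 0.2333]), array([ 5.8, 34.7]), np.float32(-0.511)) (np.int32(454), array([0.5983, 0.2336]), array([ 6. , 35.5]), np.float32(-0.525))
```

step_arm --pt "1 0 0.2 -2.5 0 0 -0.025" --pt "1 0 0.2 -5 0 0 -0.025" --pt "1 0 0.2 -7 0 0 -0.025" --pt "1 0 0.2 -7.3 0 0 -0.025" --pt "0.3 0 0.2 -7.3 0 0 -0.025"

```text
time: 53.2
tool_pos: [0.5979, 0.2331, 0.0168]
tool_rot: [-3.141, 0.001, 1.057]
contact_force: [-0.0, 0.1, -0.6]
opening: 0.0884
grip_force: 0.0
```

step_arm --pt "0.3 0 0 0 0 0 0" --pt "0.3 0 0 0 0 0 0" --pt "0.3 0 0 0 0 0 0" --pt "0.3 0 0 0 0 0 0" --pt "0.3 0 0 0 0 0 0"

```text
time: 53.62
tool_pos: [0.5987, 0.2333, 0.0179]
tool_rot: [3.141, -0.001, 1.057]
contact_force: [0.5, -0.3, -0.5]
opening: 0.0562
grip_force: 0.0
```

step_arm --pt "0.3 0 0 0 0 0 0" --pt "0.3 0 0 0 0 0 0" --pt "0.3 0 0 0 0 0 0" --pt "0.3 0 0 0 0 0 0"

```text
time: 53.95
tool_pos: [0.5983, 0.2332, 0.0172]
tool_rot: [3.141, -0.0, 1.057]
contact_force: [-0.7, 0.7, 1.9]
opening: 0.0396
grip_force: 25.0
```

step_arm --pt "0.3 0 0 2 0 0 0" --pt "0.3 0 0 5 0 0 0" --pt "0.3 0 0 9 0 0 0.04" --pt "0.3 -0.5 -1 12 0 0 0.11" --pt "0.3 -1.6 -3.65 12 0 0 0.181"

```text
time: 54.37
tool_pos: [0.5863, 0.1996, 0.144]
tool_rot: [3.13, -0.008, 1.244]
contact_force: [1.3, -0.9, -0.4]
opening: 0.0396
grip_force: 25.0
```

step_arm --pt "0.3 -1 -3.4 0 0 0 0.1" --pt "0.3 -2 -6.8 0 0 0 0.2" --pt "0.3 -3 -10.2 0 0 0 0.3" --pt "0.3 -4 -13.6 0 0 0 0.4" --pt "0.3 -5 -17 0 0 0 0.48"

```text
time: 54.78
tool_pos: [0.5313, 0.0253, 0.1369]
tool_rot: [-3.141, -0.0, 1.723]
contact_force: [0.9, 0.2, -0.6]
opening: 0.0397
grip_force: 25.0
```

step_arm --pt "0.3 0 0 0 0 0 0" --pt "0.3 0 0 -2 0 0 0" --pt "0.3 0 0 -5 0 0 0" --pt "0.3 0 0 -7.3 0 0 0" --pt "0.3 0 0 -7.3 0 0 0"

```text
time: 55.2
tool_pos: [0.5291, 0.0271, 0.0599]
tool_rot: [-3.133, -0.002, 1.717]
contact_force: [-0.9, 0.5, -2.0]
opening: 0.0403
grip_force: 25.0
```

step_arm --pt "0.3 0 0 0 0 0 0" --pt "0.3 0 0 -0.3 0 0 0" --pt "0.3 0 0 -0.6 0 0 0" --pt "0.3 0 0 -0.8 0 0 0" --pt "0.3 0 0 -0.8 0 0 0"

```text
time: 55.62
tool_pos: [0.5325, 0.0268, 0.0565]
tool_rot: [3.141, 0.0, 1.718]
contact_force: [0.4, 0.0, -1.3]
opening: 0.0399
grip_force: 25.0
```

step_arm --pt "0.3 0 0 -0.3 0 0 0" --pt "0.3 0 0 -0.6 0 0 0" --pt "0.3 0 0 -0.9 0 0 0"

```text
time: 55.87
tool_pos: [0.5324, 0.0267, 0.047]
tool_rot: [3.141, 0.0, 1.718]
contact_force: [0.3, -0.5, -1.7]
opening: 0.0396
grip_force: 25.0
```

step_arm --pt "0.3 0 0 -0.2 0 0 0" --pt "0.3 0 0 -0.4 0 0 0"

```text
time: 56.03
tool_pos: [0.5322, 0.0267, 0.0427]
tool_rot: [-3.141, -0.0, 1.718]
contact_force: [-0.4, 0.6, -1.5]
opening: 0.0397
grip_force: 25.0
```

step_arm --pt "0.3 0 0 -0.2 0 0 0" --pt "0.3 0 0 -0.4 0 0 0"

```text
time: 56.2
tool_pos: [0.5322, 0.0267, 0.0388]
tool_rot: [3.142, -0.0, 1.718]
contact_force: [-0.7, 0.1, -1.2]
opening: 0.0395
grip_force: 25.0
```

step_arm --pt "0.3 0 0 -0.15 0 0 0" --pt "0.3 0 0 -0.25 0 0 0"

```text
time: 56.37
tool_pos: [0.5323, 0.0267, 0.0371]
tool_rot: [3.142, 0.0, 1.718]
contact_force: [-5.7, -0.0, 15.8]
opening: 0.0398
grip_force: 25.0
```

step_arm --pt "0.5 0 0 0 0 0 0" --pt "0.6 0 0 0 0 0 0" --pt "0.6 0 0 0 0 0 0" --pt "0.6 0 0 0 0 0 0"

```text
time: 56.7
tool_pos: [0.5323, 0.0267, 0.0366]
tool_rot: [3.141, 0.0, 1.718]
contact_force: [-0.2, 0.4, -0.2]
opening: 0.0548
grip_force: 0.0
```

step_arm --pt "0.6 0 0 2 0 0 0" --pt "0.6 0 0 5 0 0 0" --pt "0.6 0 0 9 0 0 0" --pt "1 0 0 13 0 0 0" --pt "1 0 2 17 0 0 0"

```text
time: 57.12
tool_pos: [0.5323, 0.0434, 0.2059]
tool_rot: [3.141, 0.001, 1.715]
contact_force: [1.2, 0.1, -0.0]
opening: 0.064
grip_force: 0.0
```

step_arm --pt "1 -1 4 0 0 0 0" --pt "1 -2 8 0 0 0 0" --pt "1 -3 12 0 0 0 0" --pt "1 -4 16 0 0 0 0" --pt "1 -5 20 0 0 0 0"

```text
time: 57.53
tool_pos: [0.4814, 0.247, 0.204]
tool_rot: [3.141, -0.0, 1.717]
contact_force: [0.7, -0.5, 0.2]
opening: 0.0913
grip_force: 0.0
```

step_arm --pt "1 -1 4 0 0 0 0" --pt "1 -2 8 0 0 0 0" --pt "1 -2 8 0 0 0 0" --pt "1 -2 8 0 0 0 0" --pt "1 -2 8 0 0 0 0"

```text
time: 57.95
tool_pos: [0.4621, 0.325, 0.2035]
tool_rot: [-3.141, 0.001, 1.719]
contact_force: [-0.3, -0.4, 0.2]
opening: 0.0919
grip_force: 0.0
```

Run:
```python
from h import *
shot("top","top3",(230,120,430,250),3.9)
o=observe();print(o["time"],o["tool_pos"])
```

```text
58.0 [0.46250375 0.32434205 0.20365155]
```

View pics/top3.png

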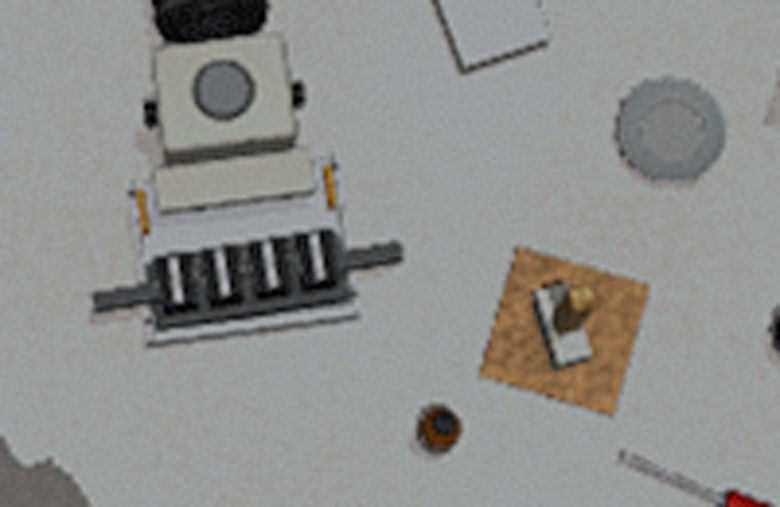

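All four cubes stand seated in a row in the carriage, at crop (178–318, 258–278), and the ears are near parallel to the stop. The mallet is upright near the middle of its pad (crop 565,325). The oil, dish, driver and tissue are where they were, so I'll hand in.

```bash
python3 -c "
from cell import *
print(hand_in())"
```

```text
the job is handed in; nothing more can be done
None
```

I tapped the carriage to the front stop, stood the mallet back on its pad, plugged all four cubes home and handed the job in at about 58 s. The carriage is cocked roughly 0.03 rad by my camera estimate, within the 0.08 limit, and the hand-in returned no verdict.

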